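# Transfer the capped sample tubes to the white rack in reverse order

## Task

Move the four capped sample tubes from the coloured blocks of the start rack into the white rack, one tube in each cell, in reverse order as seen from the robot: the tube that stood leftmost goes into the rightmost cell, the second from the left into the second from the right, and so on. Set each tube down upright on the floor of its cell without dropping it or tipping it over, and leave all four released and at rest.

Things in the scene. Friction and masses are not known exactly. Their poses are not given: they have to be found in the camera images.
- tube_blue: loose self-standing sample tube with a screw cap: clear body 29 mm in diameter with white contents, flat foot, blue ribbed cap 34 mm in diameter and 20 mm high, 115 mm tall in all, about 60 g. Origin: centre of the underside of its foot; z up along its axis (cap from z = 95 to 115 mm). Round, so its yaw means nothing.
- tube_red: loose self-standing sample tube with a screw cap: clear body 29 mm in diameter with white contents, flat foot, red ribbed cap 34 mm in diameter and 20 mm high, 115 mm tall in all, about 60 g. Origin: centre of the underside of its foot; z up along its axis (cap from z = 95 to 115 mm). Round, so its yaw means nothing.
- tube_yellow: loose self-standing sample tube with a screw cap: clear body 29 mm in diameter with white contents, flat foot, yellow ribbed cap 34 mm in diameter and 20 mm high, 115 mm tall in all, about 60 g. Origin: centre of the underside of its foot; z up along its axis (cap from z = 95 to 115 mm). Round, so its yaw means nothing.
- tube_green: loose self-standing sample tube with a screw cap: clear body 29 mm in diameter with white contents, flat foot, green ribbed cap 34 mm in diameter and 20 mm high, 115 mm tall in all, about 60 g. Origin: centre of the underside of its foot; z up along its axis (cap from z = 95 to 115 mm). Round, so its yaw means nothing.
- block_blue: blue open-topped square holder block, 58 x 58 mm and 38 mm high, walls and floor 6 mm thick, cell 46 mm wide inside; fixed to the start rack. The blue-capped tube stands in it at the start, so the blocks keep showing the starting order. Origin: centre of its underside, which is 6 mm above the table; axes parallel to those of the start rack.
- block_red: red open-topped square holder block, 58 x 58 mm and 38 mm high, walls and floor 6 mm thick, cell 46 mm wide inside; fixed to the start rack. The red-capped tube stands in it at the start, so the blocks keep showing the starting order. Origin: centre of its underside, which is 6 mm above the table; axes parallel to those of the start rack.
- block_yellow: yellow open-topped square holder block, 58 x 58 mm and 38 mm high, walls and floor 6 mm thick, cell 46 mm wide inside; fixed to the start rack. The yellow-capped tube stands in it at the start, so the blocks keep showing the starting order. Origin: centre of its underside, which is 6 mm above the table; axes parallel to those of the start rack.
- block_green: green open-topped square holder block, 58 x 58 mm and 38 mm high, walls and floor 6 mm thick, cell 46 mm wide inside; fixed to the start rack. The green-capped tube stands in it at the start, so the blocks keep showing the starting order. Origin: centre of its underside, which is 6 mm above the table; axes parallel to those of the start rack.
- start_rack: aluminium base strip, 64 x 256 mm, 6 mm thick, fixed to the table, that carries the four coloured blocks in one row along its y axis, centred at y = +90, +30, -30 and -90 mm (x = 0) in any colour order. Origin: centre of its underside on the table; z up; turned at most 0.36 rad, so its +y end is always the left end of the row as seen from the robot (the side of world +y).
- white_rack: white receiving rack, 62 x 248 mm and 44 mm high, fixed to the table, empty at the start, with one row along its y axis of four open-topped square cells 46 mm wide inside, centred at y = +90, +30, -30 and -90 mm (x = 0), cell floor 6 mm above the table. Origin: centre of its underside on the table; z up; turned at most 0.36 rad, so its +y end is always the left end of the row as seen from the robot (the side of world +y).

How it is judged:
At the end, for the whole second after the job is handed in: Each tube stands in the white-rack cell mirroring its own-coloured block's place in the start rack (block at y = +90 mm: cell at y = -90 mm, etc.), within 12 mm of the cell centre in x and y, foot at most 5 mm above the cell floor, leaning under 0.12 rad, slower than 20 mm/s, released ((not (y of block_blue in the frame of start_rack between 0.07 and 0.11 m) or y of tube_blue in the frame of white_rack between -0.102 and -0.078 m) and (not (y of block_blue in the frame of start_rack between 0.01 and 0.05 m) or y of tube_blue in the frame of white_rack between -0.042 and -0.018 m) and (not (y of block_blue in the frame of start_rack between -0.05 and -0.01 m) or y of tube_blue in the frame of white_rack between 0.018 and 0.042 m) and (not (y of block_blue in the frame of start_rack between -0.11 and -0.07 m) or y of tube_blue in the frame of white_rack between 0.078 and 0.102 m) and x of tube_blue in the frame of white_rack between -0.012 and 0.012 m and z of each of tube_blue, tube_red, tube_yellow, tube_green in the frame of white_rack below 0.011 m and angle between each of tube_blue, tube_red, tube_yellow, tube_green's own z axis and vertical below 0.12 rad and linear speed of each of tube_blue, tube_red, tube_yellow, tube_green below 0.02 m/s and contact force between the fingers and tube_blue below 0.1 N and (not (y of block_red in the frame of start_rack between 0.07 and 0.11 m) or y of tube_red in the frame of white_rack between -0.102 and -0.078 m) and (not (y of block_red in the frame of start_rack between 0.01 and 0.05 m) or y of tube_red in the frame of white_rack between -0.042 and -0.018 m) and (not (y of block_red in the frame of start_rack between -0.05 and -0.01 m) or y of tube_red in the frame of white_rack between 0.018 and 0.042 m) and (not (y of block_red in the frame of start_rack between -0.11 and -0.07 m) or y of tube_red in the frame of white_rack between 0.078 and 0.102 m) and x of tube_red in the frame of white_rack between -0.012 and 0.012 m and contact force between the fingers and tube_red below 0.1 N and (not (y of block_yellow in the frame of start_rack between 0.07 and 0.11 m) or y of tube_yellow in the frame of white_rack between -0.102 and -0.078 m) and (not (y of block_yellow in the frame of start_rack between 0.01 and 0.05 m) or y of tube_yellow in the frame of white_rack between -0.042 and -0.018 m) and (not (y of block_yellow in the frame of start_rack between -0.05 and -0.01 m) or y of tube_yellow in the frame of white_rack between 0.018 and 0.042 m) and (not (y of block_yellow in the frame of start_rack between -0.11 and -0.07 m) or y of tube_yellow in the frame of white_rack between 0.078 and 0.102 m) and x of tube_yellow in the frame of white_rack between -0.012 and 0.012 m and contact force between the fingers and tube_yellow below 0.1 N and (not (y of block_green in the frame of start_rack between 0.07 and 0.11 m) or y of tube_green in the frame of white_rack between -0.102 and -0.078 m) and (not (y of block_green in the frame of start_rack between 0.01 and 0.05 m) or y of tube_green in the frame of white_rack between -0.042 and -0.018 m) and (not (y of block_green in the frame of start_rack between -0.05 and -0.01 m) or y of tube_green in the frame of white_rack between 0.018 and 0.042 m) and (not (y of block_green in the frame of start_rack between -0.11 and -0.07 m) or y of tube_green in the frame of white_rack between 0.078 and 0.102 m) and x of tube_green in the frame of white_rack between -0.012 and 0.012 m and contact force between the fingers and tube_green below 0.1 N); the robot touches nothing.
It fails at once if a tube is tipped over (leans by more than 45 degrees) (angle between any of tube_blue, tube_red, tube_yellow, tube_green's own z axis and vertical above 0.785 rad).
It fails at once if a tube is dropped (falls free, faster than 0.75 m/s, that is from more than about 30 mm) ((linear speed of tube_blue above 0.75 m/s and contact force between the fingers and tube_blue below 0.05 N) or (linear speed of tube_red above 0.75 m/s and contact force between the fingers and tube_red below 0.05 N) or (linear speed of tube_yellow above 0.75 m/s and contact force between the fingers and tube_yellow below 0.05 N) or (linear speed of tube_green above 0.75 m/s and contact force between the fingers and tube_green below 0.05 N)).
It also fails if it takes over 96 s, if anything falls off the work surface, if the arm or the gripper's body presses on something with over 40 N, if the wrist force passes 120 N, or if a joint passes its speed limit or range.

## Robot

A 7-joint arm with a two-finger parallel gripper is mounted at the origin on the work surface. World frame = base frame: x ahead of the robot, y to its left, z up, the work surface at z = 0. Lengths are in m, angles in rad, forces in N, time in s.
With the tool pointing down it reaches from about 0.4 to 0.85 m from the base axis. Payload 6.9 kg.
Tool frame: the origin (TCP) lies midway between the tips of the shut fingers; the grasp point (between the pads) lies 19 mm behind it; y points along the fingers, x is the direction in which the jaws open and shut, and the axes are right-handed (so a half turn about y gives the same grasp; the last joint's range is limited). The gripper opens to 85 mm and grips with 20 to 120 N. Pads are 22 mm wide; open, the fingers measure 114 mm over their backs; the gripper's body (76 mm by 85 mm) begins 54 mm behind the grasp point. The pads swing forward as they close: fully open they stand 13 mm farther back than shut.
Start: joints at [1.276, 0.507, -0.238, 1.5, 0.126, 1.149, -0.155], TCP at [0.243, -0.576, 0.231] pointing down, gripper open.
Joint ranges: [-3.08, 3.08], [-0.24, 2.05], [-1.43, 1.35], [0, 2.5], [-1.52, 4.66], [0.17, 1.96], [-2.89, 2.89]. Speed limits (rad/s): [2.39, 2.39, 3.14, 3.14, 3.14, 3.14, 3.14].

## Interface

Orientations are given as a 3x3 rotation matrix whose columns are the frame's x, y, z axes.
In Python, from cell import bot gives the robot as it stands. The module is installed in compiled form; this text tells all that it offers.
- The arm moves only by the tool move_arm, never from a script. Its argument "deltas" is a list of rows, each a list of 7 numbers: the turn, a rotation vector about the tool's x, y, z in rad, then the shift along the tool's x, y, z in cm, then the finger opening in cm, from 0 to 8.54. In form: [[ax, ay, az, dx, dy, dz, fingers], ...]. A call has 1 to 12 rows; each row shifts and turns the pose as measured when the row begins, along the tool's axes as they then stand; what a row does not reach is not made up. A row lasts 1/12 s, in which the tool goes at most 41.7 mm and 7.16 degrees, less where a joint would pass 70% of its speed; a pose out of reach is approached as far as the arm can. A call is refused whole if a number of a shift passes 4.17 or a number of a turn 0.125, either way. A call with a gripper value outside its range is refused whole. The fingers move at their own pace and stop on an object; "newtons" is the grip in N (left out, the last holds). Time passes only in rows, so rows that do not move let the fingers close. It gives the time, the measured TCP pose, the force and the opening at its end, in the units of the state.
- bot.state(): the state, without advancing time (a new reading comes with each control period).
- bot.get_image(name): name is "scene" or "side" or "wrist"; returns the picture (384x512x3 uint8, blue, green, red); there is no depth.
- bot.camera_model(name): a dict with "fovy" (degrees; the focal length in pixels is half the picture's height over the tangent of half this angle, whatever the lens; pixels are square), "cx", "cy" (the principal point, pixels), "camera_from_world" (4x4, takes a point from world to camera coordinates); the wrist camera has in their place "hand_eye" (4x4, takes a point from camera to tool coordinates, whose origin is the TCP and whose axes are the tool frame's). Camera axes: x right, y down, z forward; pixel columns grow to the right and rows downward; lengths in m; the calibration is good to about 2 mm. A picture is of the moment at which its call begins: read the wrist's pose just before it. camera_model takes no time and is no camera call.
- bot.finish_job(): hands the job in, once; it reports no verdict.
The state is a dict: "time_s": time; "joint_pos": joint angles; "dq": joint speeds; "joint_torque": joint torques, N m; "eef_pos": TCP position; "tcp_rot": TCP orientation; "ft_force": force on the tool from outside, world axes, zero at the start; "moment": the same for the moment, N m; "width": opening from 0.0 (shut) to 1.0 (fully open).
Only numpy, scipy, OpenCV 4.12 (cv2) and the standard library are available. Lean on these libraries where they do the work, as an engineer would, in place of code of your own. Each camera call takes 0.05 s, during which the arm holds its last target.

## Working session

There is one attempt and no reset: what is moved stays moved. The work goes in short steps, Python scripts to look and compute and a tool call to move; the robot and the scene stay as the last step left them, time stands still between calls to the robot, and variables do not carry over. Pictures are saved under pics/ and viewed, and the job is handed in when it is done.

Besides the shell and the picture viewer there is one more tool, called after "Request:" as name([rows], argument=value, ...), one row to a line, values as JSON. move_arm: Moves the arm, as the interface text tells. Its arguments: {"type":"object","properties":{"deltas":{"type":"array","items":{"type":"array","items":{"type":"number"}}},"newtons":{"type":"number"}},"required":["deltas"]}

```bash
mkdir -p pics; ls
python3 - <<'E'
from cell import bot
import cv2,numpy as np
np.set_printoptions(precision=4,suppress=True)
s=bot.state()
for k,v in s.items(): print(k,np.array(v))
for n in ["scene","side","wrist"]:
    m=bot.camera_model(n); print(n,m)
    cv2.imwrite(f"pics/{n}0.png",bot.get_image(n))
E
```

```text
pics
time_s 0.0
joint_pos [ 1.2765  0.5084 -0.2375  1.5011  0.1257  1.1489 -0.1548]
dq [-0.001  -0.001   0.0008 -0.0004  0.0002 -0.0012 -0.0005]
joint_torque [ -0.0012 -62.0596  -2.1871 -24.9658   0.0128   0.0119  -0.    ]
eef_pos [ 0.243  -0.5753  0.2304]
tcp_rot [[ 0.3893 -0.0007  0.9211]
 [-0.9211  0.0017  0.3893]
 [-0.0018 -1.     -0.    ]]
ft_force [ 0.9988 -1.2616 -0.1682]
moment [-0.023  -0.0148 -0.0424]
width 1.0030125248346833
scene {'fovy': 55.88455773275806, 'cx': 251.17680972324712, 'cy': 186.3180434002439, 'camera_from_world': array([[ 0.7354,  0.6776, -0.0024, -0.3889],
       [ 0.5435, -0.5921, -0.595 , -0.2775],
       [-0.4046,  0.4363, -0.8037,  1.0794],
       [ 0.    ,  0.    ,  0.    ,  1.    ]])}
side {'fovy': 49.3360614658808, 'cx': 265.1883815654211, 'cy': 185.3660407018194, 'camera_from_world': array([[-0.9835, -0.1805, -0.007 ,  0.529 ],
       [-0.1246,  0.7061, -0.6971,  0.1081],
       [ 0.1308, -0.6847, -0.7169,  0.7082],
       [ 0.    ,  0.    ,  0.    ,  1.    ]])}
wrist {'fovy': 65.87627619661407, 'cx': 255.46860677908012, 'cy': 190.83534070831024, 'hand_eye': array([[ 1.    , -0.0004, -0.0015, -0.0003],
       [ 0.0013, -0.3134,  0.9496, -0.1416],
       [-0.0008, -0.9496, -0.3134,  0.0792],
       [ 0.    ,  0.    ,  0.    ,  1.    ]])}
```

View pics/scene0.png

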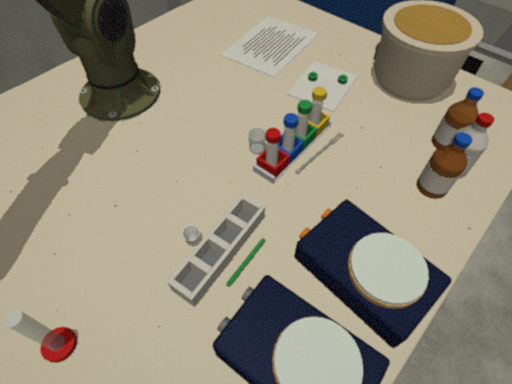

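View pics/side0.png

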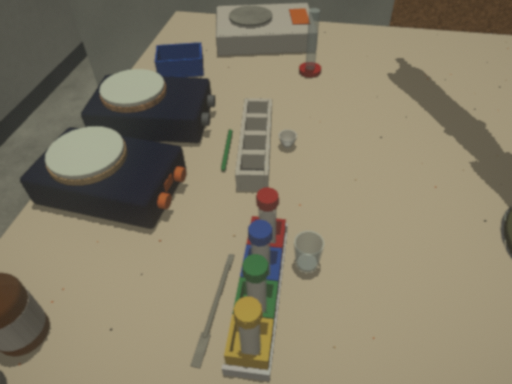

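View pics/wrist0.png

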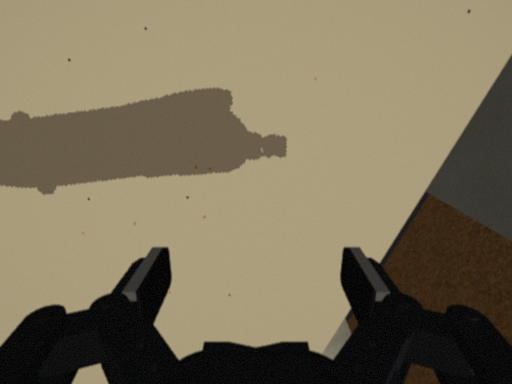

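```bash
cat > h.py <<'E'
from cell import bot
import cv2,numpy as np
np.set_printoptions(precision=4,suppress=True)
def cam(n,st=None):
    m=bot.camera_model(n); f=192/np.tan(np.radians(m['fovy']/2))
    if n=='wrist':
        T=np.eye(4);T[:3,:3]=np.array(st['tcp_rot']);T[:3,3]=st['eef_pos']
        W=T@np.array(m['hand_eye'])
    else: W=np.linalg.inv(np.array(m['camera_from_world']))
    return f,m['cx'],m['cy'],W
def ray(c,u,v):
    f,cx,cy,W=c
    d=W[:3,:3]@np.array([(u-cx)/f,(v-cy)/f,1.]); return W[:3,3],d/np.linalg.norm(d)
def plane(c,u,v,z):
    o,d=ray(c,u,v); return o+d*(z-o[2])/d[2]
def tri(rs):
    A=np.zeros((3,3));b=np.zeros(3)
    for o,d in rs:
        P=np.eye(3)-np.outer(d,d);A+=P;b+=P@o
    p=np.linalg.solve(A,b); return p,[np.linalg.norm((np.eye(3)-np.outer(d,d))@(p-o)) for o,d in rs]
HUE={'blue':[(105,130)],'red':[(0,7),(173,180)],'yellow':[(18,30)],'green':[(50,85)]}
def mask(im,c,s=110,v=60):
    h=cv2.cvtColor(im,cv2.COLOR_BGR2HSV);m=np.zeros(im.shape[:2],np.uint8)
    for a,b in HUE[c]: m|=cv2.inRange(h,(a,s,v),(b,255,255))
    return m
E
python3 - <<'E'
from h import *
ROI={'scene':(250,340,80,185),'side':(225,295,180,375)}
for n in ROI:
    im=cv2.imread(f'pics/{n}0.png');c=cam(n)
    x0,x1,y0,y1=ROI[n]
    for col in HUE:
        m=mask(im,col);k=np.zeros_like(m);k[y0:y1,x0:x1]=m[y0:y1,x0:x1]
        N,l,st,ce=cv2.connectedComponentsWithStats(k)
        for i in range(1,N):
            if st[i,4]>30: print(n,col,st[i],ce[i],plane(c,*ce[i],.117)[:2])
    h=cv2.cvtColor(im,cv2.COLOR_BGR2HSV)
    print('table',h[200,150],'rack hsv',h[(280,195) if n=='scene' else (180,245)])
im=cv2.imread('pics/scene0.png')[180:310,150:290];cv2.imwrite('pics/s_w.png',cv2.resize(im,None,fx=4,fy=4))
im=cv2.imread('pics/side0.png')[85:205,200:310];cv2.imwrite('pics/d_w.png',cv2.resize(im,None,fx=4,fy=4))
im=cv2.imread('pics/side0.png')[180:380,200:320];cv2.imwrite('pics/d_s.png',cv2.resize(im,None,fx=3,fy=3))
E
```

```text
scene blue [284 114  14  14 163] [290.681 120.319] [0.5177 0.1478]
scene blue [279 135  25  27 226] [292.8319 147.8274] [0.5755 0.0838]
scene red [266 128  15  16 187] [272.5668 135.139 ] [0.5178 0.0831]
scene red [257 149  32  28 438] [273.3242 162.3196] [0.571  0.0236]
scene yellow [313  87  13  14 155] [318.8452  93.4645] [0.5088 0.2696]
scene yellow [308 112  22  24 188] [320.867  122.9149] [0.5744 0.1882]
scene green [299 101  13  13 143] [304.6923 106.7972] [0.5131 0.2069]
scene green [295 124  22  24 170] [308.4412 134.8059] [0.5765 0.1383]
table [ 22  49 186] rack hsv [ 42  12 109]
side blue [250 221  21  18 300] [259.9467 229.32  ] [0.5184 0.1425]
side blue [267 248  14  32 211] [275.0711 265.8531] [0.4872 0.1989]
side red [257 187  21  24 403] [266.9479 198.2382] [0.5193 0.0818]
side red [270 219  15  28 237] [279.1983 233.1477] [0.4904 0.1444]
side yellow [ 225  296   48   72 2049] [248.1664 333.2767] [0.5029 0.2956]
table [170  18  42] rack hsv [ 24  40 102]
```

View pics/s_w.png

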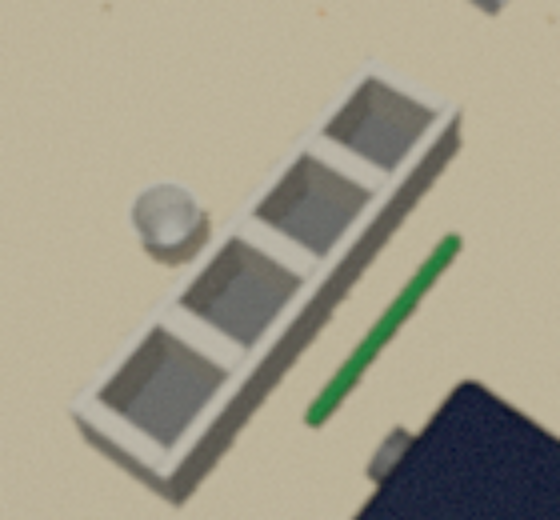

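View pics/d_w.png

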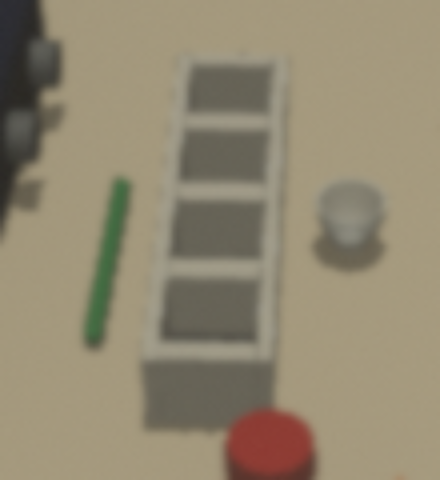

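View pics/d_s.png

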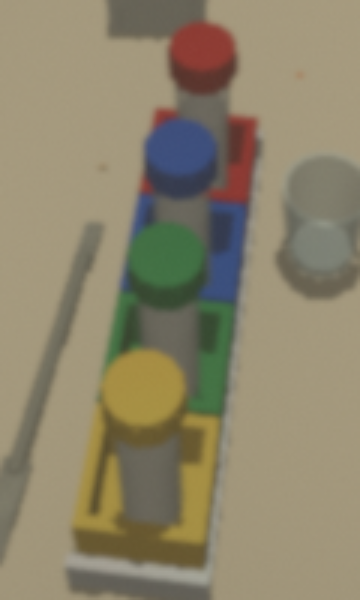

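Run:
```python
from h import *
S=np.array([(370,62),(460,110),(165,475),(75,408)])/4-.375+[150,180]
D=np.array([(182,58),(288,58),(272,358),(143,358)])/4-.375+[200,85]
for n,P in(('scene',S),('side',D)):
    c=cam(n);Q=np.array([plane(c,*p,.044)[:2] for p in P]);print(n);print(Q,Q.mean(0),[np.linalg.norm(Q[i]-Q[(i+1)%4]) for i in range(4)])
    for i in range(4):
        e=Q[(i+1)%4]-Q[i]; print(np.degrees(np.arctan2(e[1],e[0])))
# cap tops by eye in side view
D={'red':(203,57),'blue':(181,158),'green':(167,265),'yellow':(144,398)}
Sc={'red':(272.57,135.14),'blue':(290.68,120.32),'green':(304.69,106.8),'yellow':(318.85,93.46)}
for k in D:
    u=np.array(D[k])/3-.33+[200,180]
    print(k,tri([ray(cam('side'),*u),ray(cam('scene'),*Sc[k])]))
```

```text
scene
[[ 0.5442 -0.0463]
 [ 0.602  -0.0363]
 [ 0.6346 -0.2784]
 [ 0.5792 -0.2858]] [ 0.59   -0.1617] [np.float64(0.05866141804964422), np.float64(0.24424236505303973), np.float64(0.055926670892598916), np.float64(0.2420633897307784)]
9.742726098642812
-82.33831760636849
-172.4036933800329
98.29985411868151
side
[[ 0.6342 -0.2746]
 [ 0.575  -0.2848]
 [ 0.5409 -0.0438]
 [ 0.6001 -0.0333]] [ 0.5875 -0.1591] [np.float64(0.060060344026398454), np.float64(0.24342248603902153), np.float64(0.06001411727190164), np.float64(0.24361047726960147)]
-170.19333575217502
98.03603107691771
9.987594204297908
-81.95165428323261
red (array([0.5183, 0.0829, 0.1174]), [np.float64(0.00018541263232392302), np.float64(0.00018541263232409636)])
blue (array([0.5175, 0.1478, 0.117 ]), [np.float64(0.0001746213035272324), np.float64(0.0001746213035272809)])
green (array([0.5126, 0.2069, 0.1169]), [np.float64(0.0004079082874066493), np.float64(0.00040790828740655793)])
yellow (array([0.5089, 0.2698, 0.1169]), [np.float64(0.00015121968961081568), np.float64(0.00015121968961063025)])
```

Request:
move_arm([
  [0,-0.12,0,0,-0.5,0,8.5],
  [0,-0.12,0,0,-1,0,8.5],
  [0,-0.12,0,0,-1,0,8.5],
  [0,-0.12,0,0,-1,0,8.5],
  [0,-0.12,0,0,-1,0,8.5],
  [0,-0.12,0,0,-1,0,8.5],
  [0,-0.12,0,0,-1,0,8.5],
  [0,-0.12,0,0,-1,0,8.5],
  [0,-0.12,0,0,-1,0,8.5],
  [0,-0.12,0,0,-1,0,8.5],
  [0,-0.07,0,0,0,0,8.5],
  [0,0,0,0,0,0,8.5],
], newtons=40)

```text
time_s: 1.15
eef_pos: [0.2416, -0.5735, 0.3249]
tcp_rot: [[0.988, -0.006, -0.153], [0.153, 0.011, 0.988], [-0.004, -1.0, 0.012]]
ft_force: [-1.5, 0.6, 0.4]
width: 0.996
```

```bash
cat > go.py <<'E'
import sys
from cell import bot
import numpy as np
np.set_printoptions(precision=3,suppress=True)
# usage: go.py x y z [yaw] -> total remaining delta in tool axes (cm), rotvec (rad)
from scipy.spatial.transform import Rotation as R
s=bot.state();T=np.array(s['tcp_rot']);p=np.array(s['eef_pos'])
t=np.array([float(a) for a in sys.argv[1:4]]);yaw=float(sys.argv[4]) if len(sys.argv)>4 else .1
c,n=np.cos(yaw),np.sin(yaw)
G=np.array([[c,0,-n],[n,0,c],[0,-1,0]])
print('t',s['time_s'],'pos',p,'yaw',np.arctan2(T[1,0],T[0,0]),'F',np.array(s['ft_force']),'w',s['width'],'q',np.array(s['joint_pos']))
print('turn',R.from_matrix(T.T@G).as_rotvec(),'shift cm now-axes',T.T@(t-p)*100,'target-axes',G.T@(t-p)*100)
E
python3 go.py .518 .083 .26
```

```text
t 1.15 pos [ 0.242 -0.574  0.325] yaw 0.15349402823463357 F [-1.451  0.558  0.395] w 0.9961786610279907 q [ 1.465  0.493 -0.58   1.323  0.264  1.415  1.05 ]
turn [-0.012  0.053 -0.005] shift cm now-axes [37.382  7.064 60.571] target-axes [34.058  6.491 62.563]
```

Request:
move_arm([
  [0,0.03,0,1,0,2,8.5],
  [0,0,0,2,0.2,3.3,8.5],
  [0,0,0,2,0.2,3.3,8.5],
  [0,0,0,2,0.2,3.3,8.5],
  [0,0,0,2,0.2,3.3,8.5],
  [0,0,0,2,0.2,3.3,8.5],
  [0,0,0,2,0.2,3.3,8.5],
  [0,0,0,2,0.2,3.3,8.5],
  [0,0,0,2,0.2,3.3,8.5],
  [0,0,0,2,0.2,3.3,8.5],
  [0,0,0,2,0.2,3.3,8.5],
  [0,0,0,2,0.2,3.3,8.5],
])

```text
time_s: 2.15
eef_pos: [0.4295, -0.1606, 0.2991]
tcp_rot: [[0.998, -0.012, -0.064], [0.064, 0.014, 0.998], [-0.011, -1.0, 0.014]]
ft_force: [0.9, -0.2, 0.1]
width: 0.996
```

```bash
python3 go.py .518 .083 .26
```

```text
t 2.15 pos [ 0.43  -0.161  0.299] yaw 0.06407310430676894 F [ 0.905 -0.25   0.142] w 0.9963138294465946 q [ 0.891  0.246 -0.742  1.777  0.165  1.2    0.165]
turn [-0.015 -0.036 -0.01 ] shift cm now-axes [10.428  4.145 23.684] target-axes [11.233  3.915 23.352]
```

Request:
move_arm([
  [-0.01,-0.03,-0.01,1.5,0.5,3.3,8.5],
  [0,0,0,1.5,0.5,3.3,8.5],
  [0,0,0,1.5,0.5,3.3,8.5],
  [0,0,0,1.5,0.5,3.3,8.5],
  [0,0,0,1.5,0.5,3.3,8.5],
  [0,0,0,1.5,0.5,3.3,8.5],
  [0,0,0,1.2,0.4,2,8.5],
  [0,0,0,0,0,0,8.5],
  [0,0,0,0,0,0,8.5],
])

```text
time_s: 2.9
eef_pos: [0.5151, 0.0865, 0.2626]
tcp_rot: [[0.997, -0.002, -0.079], [0.079, 0.008, 0.997], [-0.001, -1.0, 0.008]]
ft_force: [0.3, -0.7, -0.2]
width: 0.993
```

```bash
python3 go.py .518 .083 .26;python3 go.py .518 .083 .093
python3 - <<'E'
from h import *
s=bot.state();im=bot.get_image('wrist');cv2.imwrite('pics/w1.png',im);c=cam('wrist',s)
for col in HUE:
    N,l,st,ce=cv2.connectedComponentsWithStats(mask(im,col))
    for i in range(1,N):
        if st[i,4]>200: print(col,st[i],ce[i],plane(c,*ce[i],.127)[:2])
E
```

```text
t 2.9 pos [0.515 0.086 0.263] yaw 0.07903869878125461 F [ 0.277 -0.686 -0.155] w 0.9933299039381924 q [ 0.339  0.392 -0.792  1.711  0.292  1.162 -0.453]
turn [-0.008 -0.021 -0.001] shift cm now-axes [ 0.263  0.258 -0.369] target-axes [ 0.255  0.261 -0.373]
t 2.9 pos [0.515 0.086 0.263] yaw 0.07903869878125461 F [ 0.277 -0.686 -0.155] w 0.9933299039381924 q [ 0.339  0.392 -0.792  1.711  0.292  1.162 -0.453]
turn [-0.008 -0.021 -0.001] shift cm now-axes [ 0.282 16.957 -0.509] target-axes [ 0.255 16.961 -0.373]
blue [ 237   86   50   52 2409] [261.0531 111.6496] [0.5133 0.1524]
red [ 236  138   48   62 2295] [259.4662 166.1987] [0.516  0.1019]
yellow [ 238    0   55   29 1174] [265.2939  14.1124] [0.5103 0.2304]
green [ 238   24   52   62 2708] [262.8198  54.6518] [0.5108 0.1996]
green [322 268   8  68 372] [325.7339 300.7554] [ 0.6023 -0.0452]
```

View pics/w1.png

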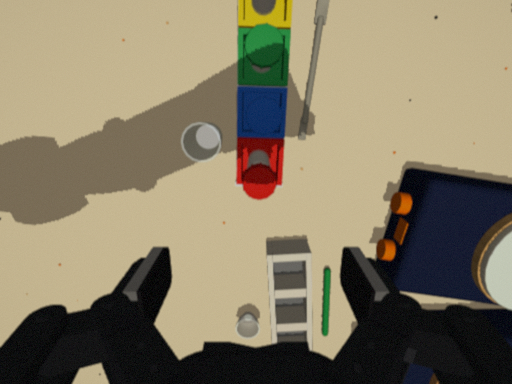

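Run:
```python
from h import *
s=bot.state();c=cam('wrist',s)
for p in [(259,182),(261.5,112),(264,48)]: print(plane(c,*p,.127))
```

```text
[0.5168 0.0859 0.127 ]
[0.5137 0.1519 0.127 ]
[0.5114 0.2047 0.127 ]
```

Request:
move_arm([
  [-0.01,0,0,0.2,2,-0.3,8.5],
  [0,0,0,0,3,0,8.5],
  [0,0,0,0,3,0,8.5],
  [0,0,0,0,3,0,8.5],
  [0,0,0,0,2,0,8.5],
  [0,0,0,0,1,0,8.5],
  [0,0,0,0,0,0,8.5],
])

```text
time_s: 3.53
eef_pos: [0.5173, 0.0702, 0.1193]
tcp_rot: [[0.999, 0.003, -0.054], [0.055, -0.008, 0.998], [0.003, -1.0, -0.008]]
ft_force: [-0.6, -0.7, 0.6]
width: 0.995
```

```bash
python3 go.py .5175 .084 .093
python3 - <<'E'
from h import *
cv2.imwrite('pics/side1.png',bot.get_image('side'))
E
```

```text
t 3.5333 pos [0.517 0.07  0.119] yaw 0.05452799730975476 F [-0.573 -0.673  0.602] w 0.9945959203116478 q [ 0.268  0.54  -0.686  1.921  0.464  0.842 -0.612]
turn [ 0.008 -0.045  0.002] shift cm now-axes [0.087 2.616 1.396] target-axes [0.156 2.628 1.369]
```

View pics/side1.png

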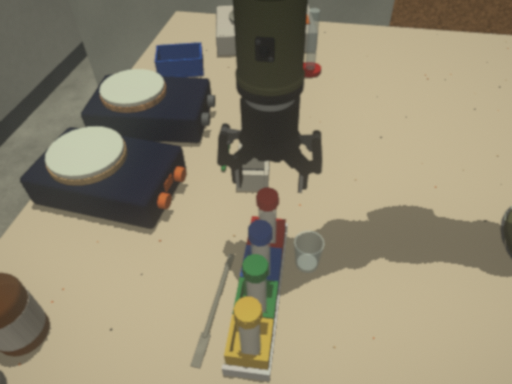

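Request:
move_arm([
  [0,-0.02,0,0.1,0,1.3,8.5],
  [0,0,0,0,0,0,8.5],
  [0,0,0,0,1.3,0,8.5],
  [0,0,0,0,1.0,0,8.5],
  [0,0,0,0,0,0,8.5],
])

```text
time_s: 4.0
eef_pos: [0.5213, 0.0831, 0.1016]
tcp_rot: [[0.997, 0.013, -0.071], [0.071, -0.008, 0.997], [0.012, -1.0, -0.009]]
ft_force: [-0.2, -0.2, -0.4]
width: 0.996
```

```bash
python3 go.py .5175 .084 .093
```

```text
t 4.0 pos [0.521 0.083 0.102] yaw 0.07129785058079158 F [-0.225 -0.217 -0.354] w 0.996419471377452 q [ 0.229  0.566 -0.669  1.934  0.499  0.801 -0.647]
turn [ 0.009 -0.029  0.012] shift cm now-axes [-0.385  0.854  0.125] target-axes [-0.372  0.859  0.128]
```

Close on it, with tilt correction.

Request:
move_arm([
  [0.01,0,0.01,-0.4,0.8,0.1,8.5],
  [0,0,0,0,0,0,6],
  [0,0,0,0,0,0,4],
  [0,0,0,0,0,0,2.5],
  [0,0,0,0,0,0,2.5],
  [0,0,0,0,0,0,2.5],
], newtons=40)

```text
time_s: 4.5
eef_pos: [0.518, 0.0843, 0.0949]
tcp_rot: [[0.997, 0.004, -0.071], [0.071, 0.003, 0.997], [0.004, -1.0, 0.002]]
ft_force: [0.2, 0.4, 0.7]
width: 0.384
```

```bash
python3 go.py .5175 .084 .093
python3 - <<'E'
from h import *
cv2.imwrite('pics/side2.png',bot.get_image('side')[140:340,170:370].repeat(3,0).repeat(3,1))
E
```

```text
t 4.5 pos [0.518 0.084 0.095] yaw 0.07132754680510826 F [0.181 0.439 0.717] w 0.38417218708228656 q [ 0.235  0.577 -0.671  1.942  0.497  0.789 -0.645]
turn [-0.002 -0.029  0.004] shift cm now-axes [-0.052  0.188 -0.029] target-axes [-0.052  0.188 -0.027]
```

View pics/side2.png

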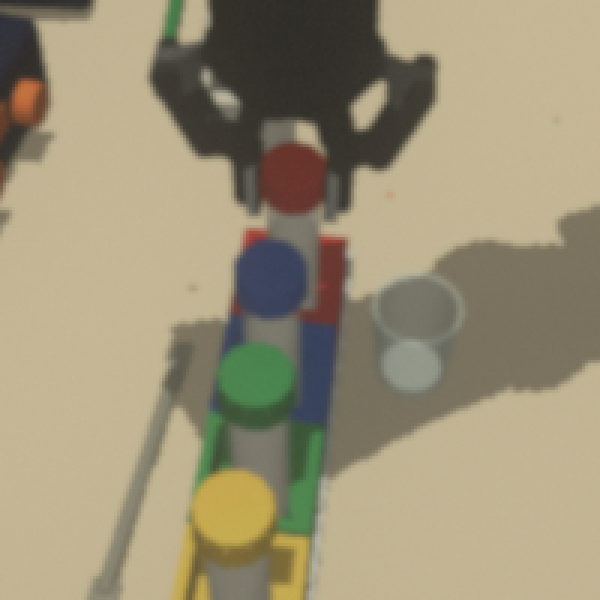

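Request:
move_arm([
  [0,0,0,0,0,0,2.5],
  [0,0,0,0,0,0,2.5],
  [0,0,0,0,-1,0,2.5],
  [0,0,0,0,-2,0,2.5],
  [0,0,0,0,-2,0,2.5],
  [0,0,0,0,-2,0,2.5],
  [0,0,0,0,-2,0,2.5],
  [0,0,0,0,-2,0,2.5],
  [0,0,0,0,-2,0,2.5],
  [0,0,0,0,-2,0,2.5],
  [0,0,0,0,0,0,2.5],
])

```text
time_s: 5.47
eef_pos: [0.5152, 0.0852, 0.2564]
tcp_rot: [[0.997, 0.0, -0.075], [0.075, 0.004, 0.997], [0.001, -1.0, 0.004]]
ft_force: [0.0, 0.5, 0.4]
width: 0.384
```

```bash
python3 go.py .5758 -.0714 .235
python3 - <<'E'
from h import *
cv2.imwrite('pics/side3.png',bot.get_image('side')); cv2.imwrite('pics/sc3.png',bot.get_image('scene'))
E
```

```text
t 5.4667 pos [0.515 0.085 0.256] yaw 0.07530018431992692 F [0.042 0.5   0.363] w 0.3842177370166502 q [ 0.339  0.397 -0.793  1.723  0.304  1.148 -0.466]
turn [-0.004 -0.025  0.001] shift cm now-axes [  4.861   2.083 -16.075] target-axes [  4.464   2.139 -16.183]
```

View pics/side3.png

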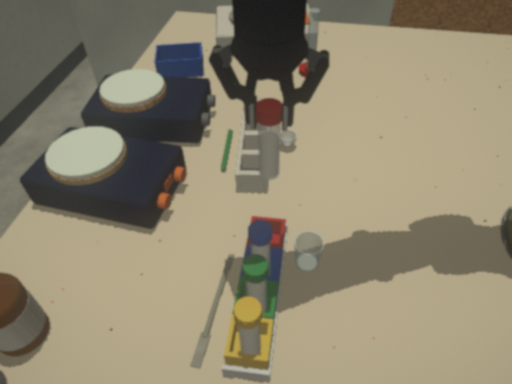

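Request:
move_arm([
  [0,0,0,0.4,0,-1.2,2.5],
  [0,0,0,0.7,0,-2.5,2.5],
  [0,0,0,0.7,0,-2.5,2.5],
  [0,0,0,0.7,0,-2.5,2.5],
  [0,0,0,0.7,0,-2.5,2.5],
  [0,0,0,0.7,0,-2.5,2.5],
  [0,0,0,0.5,0,-1.5,2.5],
  [0,0,0,0.2,0,-0.5,2.5],
  [0,0,0,0,0,0,2.5],
])

```text
time_s: 6.32
eef_pos: [0.5702, -0.0836, 0.2428]
tcp_rot: [[0.997, -0.02, -0.077], [0.077, 0.001, 0.997], [-0.02, -1.0, 0.002]]
ft_force: [0.9, 0.8, -0.7]
width: 0.385
```

```bash
python3 go.py .5758 -.0714 .15
```

```text
t 6.3167 pos [ 0.57  -0.084  0.243] yaw 0.0772069681187498 F [ 0.888  0.786 -0.731] w 0.38486885970244283 q [ 0.568  0.503 -0.746  1.592  0.354  1.208 -0.172]
turn [-0.003 -0.023 -0.02 ] shift cm now-axes [0.836 9.272 1.147] target-axes [0.68  9.284 1.155]
```

Request:
move_arm([
  [0,0,-0.02,0.7,0,1.1,2.5],
  [0,0,0,0,2,0,2.5],
  [0,0,0,0,2,0,2.5],
  [0,0,0,0,2,0,2.5],
  [0,0,0,0,1.5,0,2.5],
  [0,0,0,0,0.8,0,2.5],
  [0,0,0,0,0,0,2.5],
])

```text
time_s: 6.9
eef_pos: [0.5761, -0.0569, 0.1566]
tcp_rot: [[0.996, 0.007, -0.089], [0.089, 0.01, 0.996], [0.008, -1.0, 0.009]]
ft_force: [-0.7, 0.6, -0.2]
width: 0.384
```

```bash
python3 go.py .5758 -.0714 .091;  python3 - <<'E'
from h import *
cv2.imwrite('pics/side4.png',bot.get_image('side')[60:240,170:370].repeat(3,0).repeat(3,1)); cv2.imwrite('pics/sc4.png',bot.get_image('scene')[130:310,150:350].repeat(3,0).repeat(3,1))
E
```

```text
t 6.9 pos [ 0.576 -0.057  0.157] yaw 0.08934800260448705 F [-0.731  0.588 -0.241] w 0.38421809720363936 q [ 0.51   0.575 -0.714  1.733  0.428  0.989 -0.272]
turn [-0.009 -0.011  0.008] shift cm now-axes [-0.206  6.549 -1.505] target-axes [-0.171  6.564 -1.441]
```

View pics/side4.png

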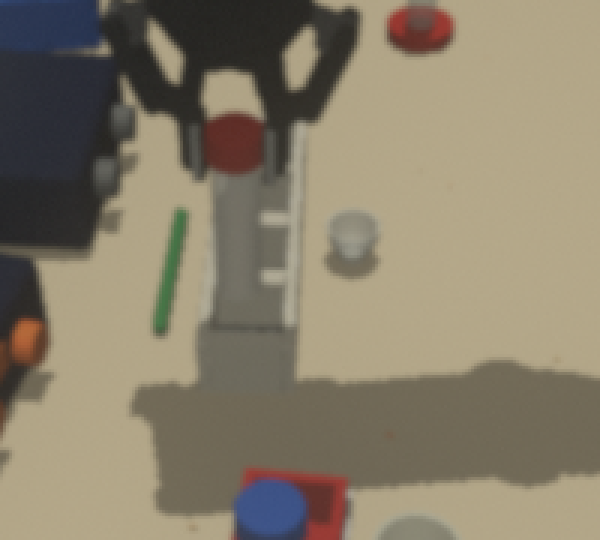

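View pics/sc4.png

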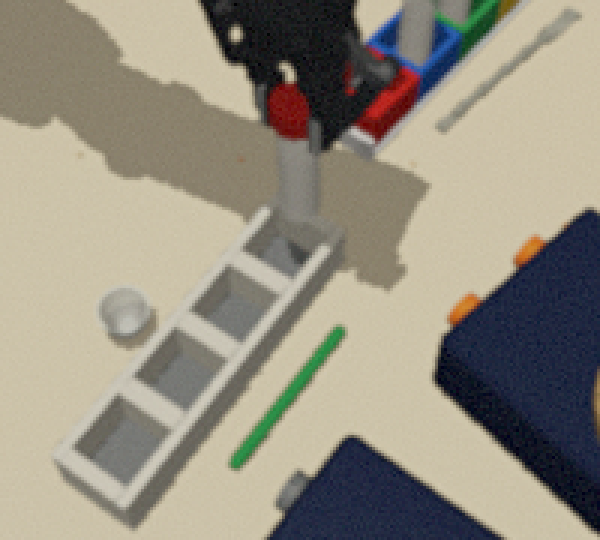

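Request:
move_arm([
  [-0.01,0,0.01,-0.2,0,-1.4,2.5],
  [0,0,0,0,0,0,2.5],
  [0,0,0,0,1,0,2.5],
  [0,0,0,0,0.7,0,2.5],
  [0,0,0,0,0,0,2.5],
])

```text
time_s: 7.42
eef_pos: [0.5788, -0.0727, 0.144]
tcp_rot: [[0.996, 0.007, -0.088], [0.088, -0.003, 0.996], [0.006, -1.0, -0.004]]
ft_force: [0.3, -0.6, -0.2]
width: 0.385
```

```bash
python3 go.py .5758 -.0714 .091
```

```text
t 7.4167 pos [ 0.579 -0.073  0.144] yaw 0.0881573785048745 F [ 0.275 -0.557 -0.246] w 0.38540962695425585 q [ 0.515  0.592 -0.697  1.738  0.453  0.972 -0.27 ]
turn [ 0.004 -0.012  0.006] shift cm now-axes [-0.325  5.294  0.173] target-axes [-0.289  5.296  0.155]
```

Request:
move_arm([
  [0,0,0,-0.3,0.5,0.1,2.5],
  [0,0,0,0,0.8,0,2.5],
  [0,0,0,0,0.8,0,2.5],
  [0,0,0,0,0.8,0,2.5],
  [0,0,0,0,0.5,0,2.5],
  [0,0,0,0,0,0,2.5],
])

```text
time_s: 7.92
eef_pos: [0.5749, -0.0719, 0.1053]
tcp_rot: [[0.996, 0.005, -0.088], [0.088, -0.003, 0.996], [0.005, -1.0, -0.003]]
ft_force: [-0.0, -0.1, -0.1]
width: 0.385
```

```bash
python3 go.py .5758 -.0714 .091
```

```text
t 7.9167 pos [ 0.575 -0.072  0.105] yaw 0.08791089195145292 F [-0.012 -0.06  -0.087] w 0.384893913261048 q [ 0.497  0.63  -0.669  1.79   0.494  0.89  -0.308]
turn [ 0.003 -0.012  0.005] shift cm now-axes [0.087 1.434 0.049] target-axes [0.095 1.434 0.044]
```

Request:
move_arm([
  [0,0,0,0.1,0.7,0,2.5],
  [0,0,0,0,0.5,0,2.5],
  [0,0,0,0,0.2,0,2.5],
  [0,0,0,0,0,0,2.5],
])

```text
time_s: 8.25
eef_pos: [0.5762, -0.0716, 0.0894]
tcp_rot: [[0.996, 0.005, -0.088], [0.088, -0.002, 0.996], [0.004, -1.0, -0.003]]
ft_force: [0.1, 0.5, -0.3]
width: 0.382
```

```bash
python3 go.py .5758 -.0714 .089
```

```text
t 8.25 pos [ 0.576 -0.072  0.089] yaw 0.088258940191199 F [ 0.125  0.504 -0.266] w 0.3819468513270696 q [ 0.487  0.651 -0.655  1.802  0.513  0.86  -0.324]
turn [ 0.003 -0.012  0.004] shift cm now-axes [-0.036  0.039  0.023] target-axes [-0.035  0.039  0.024]
```

One more small nudge to feel the floor.

Request:
move_arm([
  [0,0,0,0,0.15,0,2.5],
  [0,0,0,0,0.1,0,2.5],
])

```text
time_s: 8.42
eef_pos: [0.5769, -0.0717, 0.0887]
tcp_rot: [[0.996, 0.006, -0.088], [0.088, -0.004, 0.996], [0.006, -1.0, -0.004]]
ft_force: [-4.5, -0.6, 12.3]
width: 0.391
```

```bash
python3 go.py .5758 -.0714 .089
```

```text
t 8.4167 pos [ 0.577 -0.072  0.089] yaw 0.08805847753726255 F [-4.464 -0.59  12.34 ] w 0.3907866970618132 q [ 0.485  0.652 -0.654  1.802  0.515  0.858 -0.327]
turn [ 0.004 -0.012  0.006] shift cm now-axes [-0.112 -0.034  0.042] target-axes [-0.111 -0.033  0.043]
```

Request:
move_arm([
  [0,0,0,0,-0.05,0,3.4],
  [0,0,0,0,0,0,4],
  [0,0,0,0,0,0,5],
  [0,0,0,0,0,0,6.5],
  [0,0,0,0,0,0,8.5],
  [0,0,0,0,0,0,8.5],
  [0,0,0,0,0,0,8.5],
])

```text
time_s: 9.0
eef_pos: [0.578, -0.0717, 0.0905]
tcp_rot: [[0.996, 0.009, -0.088], [0.088, -0.004, 0.996], [0.009, -1.0, -0.005]]
ft_force: [0.6, 0.0, -0.2]
width: 0.999
```

```bash
python3 go.py .5758 -.0714 .26;  python3 - <<'E'
from h import *
cv2.imwrite('pics/side5.png',bot.get_image('side')[60:240,170:370].repeat(3,0).repeat(3,1)); cv2.imwrite('pics/sc5.png',bot.get_image('scene')[130:310,150:350].repeat(3,0).repeat(3,1))
E
```

```text
t 9.0 pos [ 0.578 -0.072  0.091] yaw 0.08794211065884835 F [ 0.611  0.04  -0.185] w 0.9994421415250021 q [ 0.485  0.649 -0.655  1.801  0.515  0.858 -0.326]
turn [ 0.005 -0.012  0.009] shift cm now-axes [ -0.067 -16.948  -0.034] target-axes [ -0.217 -16.947   0.052]
```

View pics/side5.png

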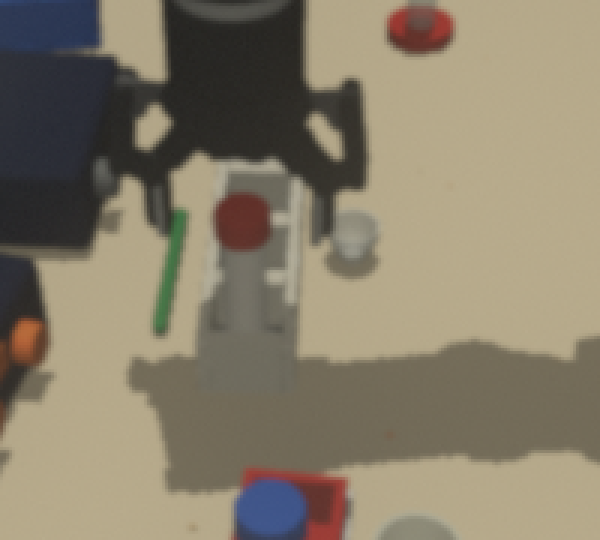

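View pics/sc5.png

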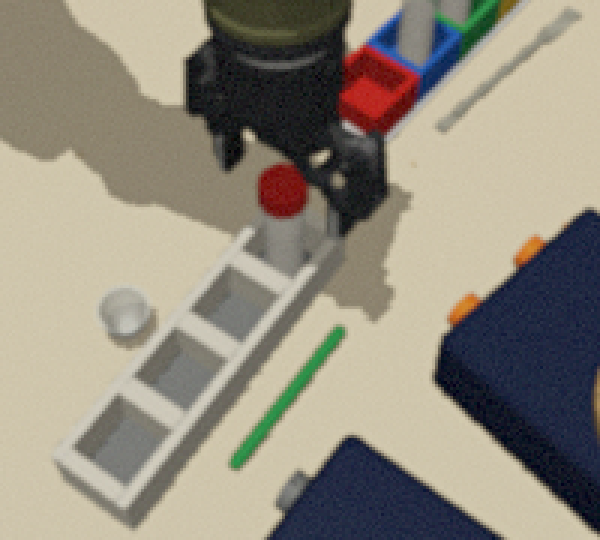

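Request:
move_arm([
  [0,0,0,0,-1.5,0,8.5],
  [0,0,0,0,-3,0,8.5],
  [0,0,0,0,-3,0,8.5],
  [0,0,0,0,-3,0,8.5],
  [0,0,0,0,-2,0,8.5],
  [0,0,0,0,-0.5,0,8.5],
  [0,0,0,0,0,0,8.5],
])

```text
time_s: 9.68
eef_pos: [0.5753, -0.0708, 0.2239]
tcp_rot: [[0.996, 0.004, -0.089], [0.089, -0.002, 0.996], [0.003, -1.0, -0.003]]
ft_force: [0.1, 0.4, 0.4]
width: 0.997
```

```bash
python3 go.py .5172 .149 .22;  python3 - <<'E'
from h import *
# check red placed
out=[]
for n in('side','scene'):
    im=bot.get_image(n);cv2.imwrite(f'pics/{n}6.png',im);m=mask(im,'red',90,40)
    N,l,st,ce=cv2.connectedComponentsWithStats(m)
    for i in range(1,N):
        if st[i,4]>80: print(n,st[i],ce[i],plane(cam(n),*ce[i],.111))
E
```

```text
t 9.6833 pos [ 0.575 -0.071  0.224] yaw 0.08898337447177158 F [0.051 0.436 0.436] w 0.997386742692879 q [ 0.547  0.511 -0.744  1.635  0.376  1.139 -0.203]
turn [ 0.003 -0.011  0.003] shift cm now-axes [-3.831  0.312 22.412] target-axes [-3.582  0.386 22.452]
side [299  63  22  14 236] [309.5636  69.2331] [ 0.4965 -0.3131  0.111 ]
side [242 124  18  19 283] [250.3286 132.9647] [ 0.5782 -0.0756  0.111 ]
side [250 216  36  32 446] [274.6839 229.4776] [0.4985 0.1344 0.111 ]
scene [475 113  19  15 204] [484.2892 119.7402] [0.8473 0.4613 0.111 ]
scene [257 149  32  28 453] [275.4525 162.6777] [0.5719 0.03   0.111 ]
scene [236 184  17  19 258] [243.9264 193.1783] [ 0.5772 -0.0735  0.111 ]
scene [ 41 327  36  35 937] [ 58.0203 344.1302] [ 0.5621 -0.4737  0.111 ]
```

Request:
move_arm([
  [0,0,0,-0.3,0,1.5,8.5],
  [0,0,0,-0.6,0,3.3,8.5],
  [0,0,0,-0.6,0,3.3,8.5],
  [0,0,0,-0.6,0,3.3,8.5],
  [0,0,0,-0.6,0,3.3,8.5],
  [0,0,0,-0.6,0,3.3,8.5],
  [0,0,0,-0.3,0,2,8.5],
  [0,0,0,0,0,1,8.5],
  [0,0,0,0,0,0,8.5],
  [0,0,0,0,0,0,8.5],
])

```text
time_s: 10.62
eef_pos: [0.5121, 0.1367, 0.2044]
tcp_rot: [[0.996, -0.024, -0.083], [0.083, -0.006, 0.997], [-0.024, -1.0, -0.004]]
ft_force: [-0.3, -0.5, -0.2]
width: 0.995
```

```bash
python3 go.py .5172 .149 .14
```

```text
t 10.6167 pos [0.512 0.137 0.204] yaw 0.08305885134745454 F [-0.273 -0.466 -0.24 ] w 0.9952850189506852 q [ 0.199  0.472 -0.76   1.765  0.357  1.074 -0.604]
turn [ 0.004 -0.017 -0.024] shift cm now-axes [0.767 6.419 1.21 ] target-axes [0.631 6.44  1.173]
```

Request:
move_arm([
  [0,0,-0.02,0.6,0,1.2,8.5],
  [0,0,0,0,2,0,8.5],
  [0,0,0,0,2,0,8.5],
  [0,0,0,0,1.3,0,8.5],
  [0,0,0,0,0.5,0,8.5],
  [0,0,0,0,0,0,8.5],
])

```text
time_s: 11.12
eef_pos: [0.5208, 0.137, 0.1407]
tcp_rot: [[0.998, -0.005, -0.069], [0.069, -0.01, 0.998], [-0.006, -1.0, -0.01]]
ft_force: [0.4, 0.1, 1.5]
width: 0.994
```

```bash
python3 go.py .5172 .149 .095
```

```text
t 11.1167 pos [0.521 0.137 0.141] yaw 0.06909430101416755 F [0.357 0.129 1.471] w 0.9940612567367617 q [ 0.154  0.543 -0.708  1.845  0.442  0.927 -0.689]
turn [ 0.01  -0.031 -0.006] shift cm now-axes [-0.252  4.561  1.267] target-axes [-0.242  4.572  1.23 ]
```

Request:
move_arm([
  [0.01,-0.02,0,-0.2,0,1.2,8.5],
  [0,0,0,0,0,0,8.5],
  [0,0,0,0,1,0,8.5],
  [0,0,0,0,1,0,8.5],
  [0,0,0,0,0.8,0,8.5],
  [0,0,0,0,0,0,8.5],
])

```text
time_s: 11.62
eef_pos: [0.5199, 0.1476, 0.1119]
tcp_rot: [[0.996, -0.003, -0.087], [0.087, 0.001, 0.996], [-0.003, -1.0, 0.001]]
ft_force: [0.1, 0.3, 0.4]
width: 0.998
```

```bash
python3 go.py .5172 .149 .095
```

```text
t 11.6167 pos [0.52  0.148 0.112] yaw 0.0866322452425878 F [0.099 0.35  0.418] w 0.9978699005383606 q [ 0.127  0.579 -0.692  1.878  0.476  0.859 -0.718]
turn [-0.001 -0.013 -0.003] shift cm now-axes [-0.251  1.691  0.164] target-axes [-0.254  1.69   0.17 ]
```

Request:
move_arm([
  [0,0,0,-0.25,0.8,0.15,8.5],
  [0,0,0,0,0.7,0,8.5],
  [0,0,0,0,0,0,7],
  [0,0,0,0,0,0,5],
  [0,0,0,0,0,0,4],
  [0,0,0,0,0,0,2.5],
  [0,0,0,0,0,0,2.5],
  [0,0,0,0,0,0,2.5],
  [0,0,0,0,0,0,2.5],
])

```text
time_s: 12.37
eef_pos: [0.5169, 0.1494, 0.0953]
tcp_rot: [[0.996, -0.003, -0.087], [0.087, 0.001, 0.996], [-0.003, -1.0, 0.001]]
ft_force: [-0.3, 0.3, -0.8]
width: 0.384
```

```bash
python3 go.py .5845 -.1307 .26
```

```text
t 12.3667 pos [0.517 0.149 0.095] yaw 0.08753906999708955 F [-0.261  0.312 -0.791] w 0.3838535337578327 q [ 0.112  0.597 -0.676  1.901  0.499  0.82  -0.743]
turn [-0.001 -0.012 -0.003] shift cm now-axes [  4.233 -16.516 -28.478] target-axes [  3.927 -16.472 -28.547]
```

Request:
move_arm([
  [0,0,0,0,-1,0,2.5],
  [0,0,0,0,-2.5,0,2.5],
  [0,0,0,0,-2.5,0,2.5],
  [0,0,0,0,-2.5,0,2.5],
  [0,0,0,0,-2.5,0,2.5],
  [0,0,0,0,-2.5,0,2.5],
  [0,0,0,0,-2.5,0,2.5],
  [0,0,0,0,-1.2,0,2.5],
  [0,0,0,0,-0.4,0,2.5],
  [0,0,0,0,0,0,2.5],
])

```text
time_s: 13.2
eef_pos: [0.5151, 0.1501, 0.2857]
tcp_rot: [[0.996, -0.004, -0.091], [0.091, 0.002, 0.996], [-0.004, -1.0, 0.003]]
ft_force: [0.2, -0.2, -0.8]
width: 0.383
```

```bash
python3 go.py .5845 -.1307 .26
```

```text
t 13.2 pos [0.515 0.15  0.286] yaw 0.09090200699096879 F [ 0.153 -0.228 -0.845] w 0.3834776470473082 q [ 0.212  0.401 -0.799  1.634  0.296  1.237 -0.555]
turn [-0.003 -0.009 -0.004] shift cm now-axes [  4.376   2.473 -28.597] target-axes [  4.106   2.567 -28.629]
```

Request:
move_arm([
  [0,0,0,0.2,0,-1.2,2.5],
  [0,0,0,0.4,0,-2.5,2.5],
  [0,0,0,0.5,0,-3,2.5],
  [0,0,0,0.5,0,-3,2.5],
  [0,0,0,0.5,0,-3,2.5],
  [0,0,0,0.5,0,-3,2.5],
  [0,0,0,0.5,0,-3,2.5],
  [0,0,0,0.5,0,-3,2.5],
  [0,0,0,0.4,0,-2.5,2.5],
  [0,0,0,0.3,0,-1.8,2.5],
  [0,0,0,0.1,0,-0.8,2.5],
  [0,0,0,0,0,0,2.5],
])

```text
time_s: 14.2
eef_pos: [0.5791, -0.1363, 0.2696]
tcp_rot: [[0.995, -0.027, -0.093], [0.093, 0.001, 0.996], [-0.027, -1.0, 0.003]]
ft_force: [-0.1, 0.3, -1.0]
width: 0.385
```

```bash
python3 go.py .5845 -.1307 .16
```

```text
t 14.2 pos [ 0.579 -0.136  0.27 ] yaw 0.09307115612258902 F [-0.132  0.299 -1.03 ] w 0.3849099167965683 q [ 0.63   0.515 -0.737  1.49   0.349  1.3   -0.052]
turn [-0.004 -0.007 -0.027] shift cm now-axes [ 0.885 10.939  0.47 ] target-axes [ 0.593 10.957  0.503]
```

Request:
move_arm([
  [0,0,-0.02,0.6,0,0.5,2.5],
  [0,0,0,0,0,0,2.5],
  [0,0,0,0,1.5,0,2.5],
  [0,0,0,0,2,0,2.5],
  [0,0,0,0,2,0,2.5],
  [0,0,0,0,2,0,2.5],
  [0,0,0,0,1.5,0,2.5],
  [0,0,0,0,0.8,0,2.5],
  [0,0,0,0,0,0,2.5],
])

```text
time_s: 14.95
eef_pos: [0.5834, -0.1135, 0.1693]
tcp_rot: [[0.994, -0.001, -0.113], [0.113, 0.009, 0.994], [-0.0, -1.0, 0.009]]
ft_force: [-0.2, -0.2, -0.4]
width: 0.385
```

```bash
python3 go.py .5845 -.1307 .12
```

```text
t 14.95 pos [ 0.583 -0.114  0.169] yaw 0.11280620955184753 F [-0.243 -0.163 -0.427] w 0.38458553334699697 q [ 0.591  0.587 -0.711  1.667  0.419  1.049 -0.138]
turn [-0.009  0.013 -0.   ] shift cm now-axes [-0.081  4.92  -1.763] target-axes [-0.061  4.935 -1.721]
```

Request:
move_arm([
  [-0.01,0,0,-0.1,0,-1.7,2.5],
  [0,0,0,0,0,0,2.5],
  [0,0,0,0,0,0,2.5],
  [0,0,0,0,0.8,0,2.5],
  [0,0,0,0,1,0,2.5],
  [0,0,0,0,0.6,0,2.5],
  [0,0,0,0,0,0,2.5],
])

```text
time_s: 15.53
eef_pos: [0.5865, -0.1283, 0.1475]
tcp_rot: [[0.993, 0.007, -0.117], [0.117, -0.002, 0.993], [0.006, -1.0, -0.003]]
ft_force: [-0.7, 0.9, -0.3]
width: 0.385
```

```bash
python3 go.py .5845 -.1307 .09
```

```text
t 15.5333 pos [ 0.587 -0.128  0.148] yaw 0.11687464403713971 F [-0.658  0.913 -0.282] w 0.3849551277933731 q [ 0.596  0.611 -0.693  1.687  0.453  1.002 -0.138]
turn [0.003 0.017 0.006] shift cm now-axes [-0.265  5.75  -0.201] target-axes [-0.225  5.751 -0.222]
```

Request:
move_arm([
  [0,0.01,0,-0.25,0,-0.3,2.5],
  [0,0,0,0,0,0,2.5],
  [0,0,0,0,0.8,0,2.5],
  [0,0,0,0,1,0,2.5],
  [0,0,0,0,1,0,2.5],
  [0,0,0,0,0.8,0,2.5],
  [0,0,0,0,0.4,0,2.5],
  [0,0,0,0,0,0,2.5],
])

```text
time_s: 16.2
eef_pos: [0.5838, -0.1317, 0.1021]
tcp_rot: [[0.994, 0.005, -0.106], [0.106, -0.001, 0.994], [0.005, -1.0, -0.002]]
ft_force: [0.1, -0.1, -0.2]
width: 0.386
```

```bash
python3 go.py .5845 -.1307 .089
```

```text
t 16.2 pos [ 0.584 -0.132  0.102] yaw 0.10593982976493138 F [ 0.071 -0.118 -0.242] w 0.3862419947835385 q [ 0.582  0.658 -0.66   1.741  0.496  0.91  -0.181]
turn [0.002 0.006 0.005] shift cm now-axes [0.076 1.307 0.094] target-axes [0.082 1.307 0.092]
```

Request:
move_arm([
  [0,0,0,0.1,0.5,0.1,2.5],
  [0,0,0,0,0.4,0,2.5],
  [0,0,0,0,0.2,0,2.5],
  [0,0,0,0,0.15,0,2.5],
])

```text
time_s: 16.53
eef_pos: [0.5854, -0.1302, 0.0886]
tcp_rot: [[0.994, 0.005, -0.106], [0.106, -0.001, 0.994], [0.005, -1.0, -0.002]]
ft_force: [-2.3, -0.4, 17.1]
width: 0.386
```

```bash
python3 go.py .5845 -.1307 .089
```

```text
t 16.5333 pos [ 0.585 -0.13   0.089] yaw 0.10628096276503318 F [-2.309 -0.369 17.116] w 0.3855254729776741 q [ 0.572  0.674 -0.649  1.751  0.511  0.885 -0.196]
turn [0.002 0.006 0.005] shift cm now-axes [-0.096 -0.036 -0.043] target-axes [-0.096 -0.036 -0.044]
```

Floor contact at the expected height; release and rise.

Request:
move_arm([
  [0,0,0,0,-0.05,0,3.4],
  [0,0,0,0,0,0,4],
  [0,0,0,0,0,0,5],
  [0,0,0,0,0,0,6.5],
  [0,0,0,0,0,0,8.5],
  [0,0,0,0,0,0,8.5],
  [0,0,0,0,0,0,8.5],
])

```text
time_s: 17.12
eef_pos: [0.5863, -0.1302, 0.0902]
tcp_rot: [[0.994, 0.008, -0.106], [0.106, -0.002, 0.994], [0.008, -1.0, -0.003]]
ft_force: [-0.4, 0.7, -0.3]
width: 0.995
```

Request:
move_arm([
  [0,0,0,0,-1.5,0,8.5],
  [0,0,0,0,-3,0,8.5],
  [0,0,0,0,-3,0,8.5],
  [0,0,0,0,-3,0,8.5],
  [0,0,0,0,-2,0,8.5],
  [0,0,0,0,-0.7,0,8.5],
  [0,0,0,0,0,0,8.5],
])

```text
time_s: 17.7
eef_pos: [0.5838, -0.1297, 0.2259]
tcp_rot: [[0.994, 0.003, -0.107], [0.107, -0.0, 0.994], [0.003, -1.0, -0.0]]
ft_force: [0.5, 0.1, -0.9]
width: 0.994
```

```bash
python3 go.py .5125 .208 .22;  cat > chk.py <<'E'
from h import *
import sys
for n in('side','scene'):
    im=bot.get_image(n);cv2.imwrite(f'pics/{n}_{sys.argv[1]}.png',im)
    for col in sys.argv[2:]:
        N,l,st,ce=cv2.connectedComponentsWithStats(mask(im,col,80,35))
        for i in range(1,N):
            if 80<st[i,4]<600:
                p=plane(cam(n),*ce[i],.111)
                if abs(p[0]-.56)<.08 and -.3<p[1]<.3: print(n,col,st[i],ce[i],p)
E
python3 chk.py a7 red blue
```

```text
t 17.7 pos [ 0.584 -0.13   0.226] yaw 0.10704935417653146 F [ 0.461  0.139 -0.9  ] w 0.9941270181132621 q [ 0.625  0.537 -0.732  1.582  0.381  1.167 -0.081]
turn [0.    0.007 0.003] shift cm now-axes [-3.481  0.571 34.335] target-axes [-3.721  0.593 34.31 ]
side red [242 125  17  19 270] [250.2963 133.5667] [ 0.578  -0.0739  0.111 ]
side blue [245 106  15  11  90] [251.9    109.6667] [ 0.5899 -0.146   0.111 ]
side blue [245 245  37  35 517] [269.0368 258.8723] [0.4977 0.1855 0.111 ]
scene red [236 185  16  18 232] [243.7586 193.9009] [ 0.5781 -0.075   0.111 ]
scene blue [273 132  31  31 480] [289.3146 144.8083] [0.561  0.0903 0.111 ]
scene blue [218 205  18  19 271] [226.4465 213.8044] [ 0.5858 -0.1316  0.111 ]
```

View pics/side_a7.png

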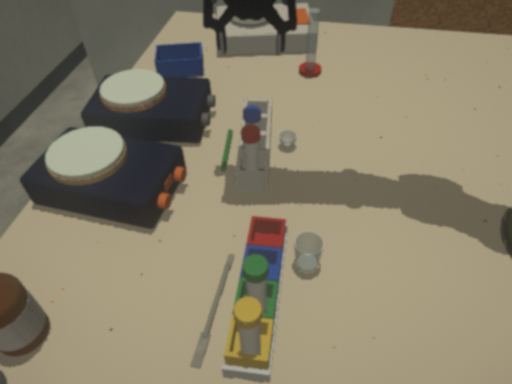

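Request:
move_arm([
  [0,0,0,-0.2,0,1.5,8.5],
  [0,0,0,-0.3,0,3.3,8.5],
  [0,0,0,-0.3,0,3.5,8.5],
  [0,0,0,-0.3,0,3.5,8.5],
  [0,0,0,-0.3,0,3.5,8.5],
  [0,0,0,-0.3,0,3.5,8.5],
  [0,0,0,-0.3,0,3.5,8.5],
  [0,0,0,-0.3,0,3.5,8.5],
  [0,0,0,-0.3,0,3.5,8.5],
  [0,0,0,-0.2,0,3,8.5],
  [0,0,0,0,0,1.5,8.5],
  [0,0,0,0,0,0,8.5],
])

```text
time_s: 18.8
eef_pos: [0.5016, 0.2201, 0.203]
tcp_rot: [[0.994, -0.034, -0.105], [0.105, 0.0, 0.994], [-0.033, -0.999, 0.004]]
ft_force: [0.4, 0.5, -0.2]
width: 1.001
```

```bash
python3 go.py .5125 .208 .14
```

```text
t 18.8 pos [0.502 0.22  0.203] yaw 0.10539126178919926 F [ 0.361  0.539 -0.199] w 1.0007346341045817 q [ 0.039  0.504 -0.755  1.717  0.358  1.097 -0.723]
turn [-0.004  0.005 -0.033] shift cm now-axes [ 1.17  6.26 -1.34] target-axes [ 0.967  6.301 -1.311]
```

Request:
move_arm([
  [0,0,-0.03,0.7,0,-0.3,8.5],
  [0,0,0,0,0,0,8.5],
  [0,0,0,0,1.5,0,8.5],
  [0,0,0,0,2,0,8.5],
  [0,0,0,0,1.3,0,8.5],
  [0,0,0,0,0.5,0,8.5],
  [0,0,0,0,0,0,8.5],
])

```text
time_s: 19.38
eef_pos: [0.502, 0.2156, 0.1411]
tcp_rot: [[0.994, -0.017, -0.107], [0.107, -0.002, 0.994], [-0.017, -1.0, -0.001]]
ft_force: [-0.7, -0.4, -0.5]
width: 0.997
```

```bash
python3 go.py .5125 .208 .095
```

```text
t 19.3833 pos [0.502 0.216 0.141] yaw 0.1075738885775758 F [-0.74  -0.415 -0.528] w 0.9972539746779029 q [ 0.013  0.559 -0.713  1.816  0.432  0.947 -0.782]
turn [ 0.001  0.008 -0.017] shift cm now-axes [ 1.039  4.593 -0.862] target-axes [ 0.965  4.61  -0.858]
```

Request:
move_arm([
  [0,0,-0.02,1,0,-0.9,8.5],
  [0,0,0,0,0,0,8.5],
  [0,0,0,0,0,0,8.5],
  [0,0,0,0,1,0,8.5],
  [0,0,0,0,1,0,8.5],
  [0,0,0,0,0.7,0,8.5],
  [0,0,0,0,0,0,8.5],
])

```text
time_s: 19.97
eef_pos: [0.5156, 0.2051, 0.1132]
tcp_rot: [[0.995, 0.007, -0.103], [0.103, -0.0, 0.995], [0.007, -1.0, -0.001]]
ft_force: [0.1, 0.7, -0.3]
width: 0.997
```

```bash
python3 go.py .5125 .208 .095
```

```text
t 19.9667 pos [0.516 0.205 0.113] yaw 0.10357077082581008 F [ 0.128  0.692 -0.301] w 0.997469705382681 q [ 0.013  0.59  -0.682  1.847  0.482  0.869 -0.801]
turn [0.001 0.004 0.007] shift cm now-axes [-0.294  1.819  0.321] target-axes [-0.282  1.821  0.319]
```

Request:
move_arm([
  [0,0,0,-0.3,0.8,0.3,8.5],
  [0,0,0,0,0.8,0,8.5],
  [0,0,0,0,0.1,0,8.5],
  [0,0,0,0,0,0,7],
  [0,0,0,0,0,0,5],
  [0,0,0,0,0,0,4],
  [0,0,0,0,0,0,2.5],
  [0,0,0,0,0,0,2.5],
  [0,0,0,0,0,0,2.5],
  [0,0,0,0,0,0,2.5],
])

```text
time_s: 20.8
eef_pos: [0.5116, 0.2093, 0.0942]
tcp_rot: [[0.994, 0.006, -0.105], [0.105, 0.0, 0.994], [0.006, -1.0, -0.0]]
ft_force: [0.5, -1.2, -0.3]
width: 0.385
```

```bash
python3 go.py .5931 -.1901 .28
```

```text
t 20.8 pos [0.512 0.209 0.094] yaw 0.10551972191034625 F [ 0.46  -1.171 -0.29 ] w 0.3852510160211214 q [-0.008  0.611 -0.665  1.872  0.506  0.827 -0.831]
turn [0.    0.006 0.006] shift cm now-axes [  4.014 -18.547 -40.579] target-axes [  4.124 -18.58  -40.554]
```

Request:
move_arm([
  [0,0,0,0,-1,0,2.5],
  [0,0,0,0,-2.5,0,2.5],
  [0,0,0,0,-2.5,0,2.5],
  [0,0,0,0,-2.5,0,2.5],
  [0,0,0,0,-2.5,0,2.5],
  [0,0,0,0,-2.5,0,2.5],
  [0,0,0,0,-2.5,0,2.5],
  [0,0,0,0,-1.2,0,2.5],
  [0,0,0,0,-0.4,0,2.5],
  [0,0,0,0,0,0,2.5],
])

```text
time_s: 21.63
eef_pos: [0.5081, 0.2095, 0.2845]
tcp_rot: [[0.994, 0.005, -0.108], [0.108, 0.002, 0.994], [0.005, -1.0, 0.001]]
ft_force: [-0.3, 0.1, -0.1]
width: 0.388
```

Request:
move_arm([
  [0,0,0,0.2,0,-1.2,2.5],
  [0,0,0,0.4,0,-2.5,2.5],
  [0,0,0,0.5,0,-3,2.5],
  [0,0,0,0.5,0,-3,2.5],
  [0,0,0,0.5,0,-3,2.5],
  [0,0,0,0.5,0,-3,2.5],
  [0,0,0,0.5,0,-3,2.5],
  [0,0,0,0.5,0,-3,2.5],
  [0,0,0,0.4,0,-2.5,2.5],
  [0,0,0,0.3,0,-1.8,2.5],
  [0,0,0,0.1,0,-0.8,2.5],
  [0,0,0,0,0,0,2.5],
])

```text
time_s: 22.63
eef_pos: [0.5773, -0.0761, 0.2694]
tcp_rot: [[0.994, -0.018, -0.11], [0.11, -0.001, 0.994], [-0.018, -1.0, 0.001]]
ft_force: [-0.4, 0.2, -0.7]
width: 0.383
```

```bash
python3 go.py .5931 -.1901 .28
```

```text
t 22.6333 pos [ 0.577 -0.076  0.269] yaw 0.11003190119195706 F [-0.392  0.196 -0.664] w 0.3828282183560934 q [ 0.542  0.488 -0.735  1.533  0.335  1.269 -0.131]
turn [-0.     0.01  -0.018] shift cm now-axes [  0.3    -1.071 -11.506] target-axes [  0.435  -1.059 -11.503]
```

Request:
move_arm([
  [0,0,-0.02,0,-0.3,-1.2,2.5],
  [0,0,0,0,-0.3,-2.5,2.5],
  [0,0,0,0,0,-3,2.5],
  [0,0,0,0,0,-2.5,2.5],
  [0,0,0,0,0,-1.5,2.5],
  [0,0,0,0,0,-0.5,2.5],
  [0,0,0,0,0,0,2.5],
])

```text
time_s: 23.22
eef_pos: [0.5875, -0.1822, 0.2711]
tcp_rot: [[0.992, -0.005, -0.122], [0.122, 0.007, 0.992], [-0.004, -1.0, 0.008]]
ft_force: [0.4, -0.1, 0.2]
width: 0.388
```

```bash
python3 go.py .5931 -.1901 .16
```

```text
t 23.2167 pos [ 0.587 -0.182  0.271] yaw 0.1226673683516557 F [ 0.435 -0.096  0.226] w 0.38783168152046343 q [ 0.689  0.534 -0.725  1.451  0.351  1.297  0.059]
turn [-0.008  0.023 -0.004] shift cm now-axes [ 0.507 11.105 -0.938] target-axes [ 0.48  11.115 -0.838]
```

Request:
move_arm([
  [-0.01,0,0,0.5,0,-1.8,2.5],
  [0,0,0,0,0,0,2.5],
  [0,0,0,0,0,0,2.5],
  [0,0,0,0,1.5,0,2.5],
  [0,0,0,0,2,0,2.5],
  [0,0,0,0,2,0,2.5],
  [0,0,0,0,2,0,2.5],
  [0,0,0,0,1.5,0,2.5],
  [0,0,0,0,0.8,0,2.5],
  [0,0,0,0,0,0,2.5],
])

```text
time_s: 24.05
eef_pos: [0.5957, -0.1774, 0.1721]
tcp_rot: [[0.99, 0.0, -0.144], [0.144, 0.007, 0.99], [0.001, -1.0, 0.007]]
ft_force: [0.8, 1.0, -0.2]
width: 0.387
```

```bash
python3 go.py .5931 -.1901 .09
```

```text
t 24.05 pos [ 0.596 -0.177  0.172] yaw 0.14484131853773877 F [ 0.78   0.981 -0.201] w 0.3868905387937519 q [ 0.663  0.62  -0.695  1.59   0.425  1.09   0.005]
turn [-0.007  0.045  0.001] shift cm now-axes [-0.449  8.198 -1.275] target-axes [-0.383  8.207 -1.239]
```

Request:
move_arm([
  [-0.01,0.02,0,-0.4,0,-1.3,2.5],
  [0,0,0,0,0,0,2.5],
  [0,0,0,0,0,0,2.5],
  [0,0,0,0,0.8,0,2.5],
  [0,0,0,0,1,0,2.5],
  [0,0,0,0,0.6,0,2.5],
  [0,0,0,0,0,0,2.5],
])

```text
time_s: 24.63
eef_pos: [0.5956, -0.1906, 0.1503]
tcp_rot: [[0.992, 0.008, -0.124], [0.124, -0.005, 0.992], [0.007, -1.0, -0.006]]
ft_force: [-0.7, 0.4, -0.6]
width: 0.387
```

```bash
python3 go.py .5931 -.1901 .09
```

```text
t 24.6333 pos [ 0.596 -0.191  0.15 ] yaw 0.12401998924706639 F [-0.662  0.419 -0.645] w 0.38654340168984747 q [ 0.666  0.638 -0.673  1.618  0.451  1.037 -0.018]
turn [0.006 0.024 0.007] shift cm now-axes [-0.286  6.025  0.115] target-axes [-0.243  6.028  0.072]
```

Request:
move_arm([
  [0,0.01,0,-0.3,0,0,2.5],
  [0,0,0,0,0,0,2.5],
  [0,0,0,0,0.8,0,2.5],
  [0,0,0,0,1,0,2.5],
  [0,0,0,0,1,0,2.5],
  [0,0,0,0,0.9,0,2.5],
  [0,0,0,0,0.4,0,2.5],
  [0,0,0,0,0,0,2.5],
])

```text
time_s: 25.3
eef_pos: [0.592, -0.1909, 0.1037]
tcp_rot: [[0.994, 0.006, -0.113], [0.113, -0.004, 0.994], [0.006, -1.0, -0.005]]
ft_force: [0.7, -0.1, -0.3]
width: 0.386
```

```bash
python3 go.py .5931 -.1901 .088
```

```text
t 25.3 pos [ 0.592 -0.191  0.104] yaw 0.11310814278780414 F [ 0.697 -0.073 -0.301] w 0.38610046635607903 q [ 0.652  0.682 -0.643  1.676  0.49   0.942 -0.063]
turn [0.005 0.013 0.006] shift cm now-axes [0.106 1.566 0.078] target-axes [0.114 1.566 0.072]
```

Request:
move_arm([
  [0,0,0,0.1,0.6,0.1,2.5],
  [0,0,0,0,0.5,0,2.5],
  [0,0,0,0,0.25,0,2.5],
  [0,0,0,0,0.15,0,2.5],
])

```text
time_s: 25.63
eef_pos: [0.5938, -0.1896, 0.0875]
tcp_rot: [[0.994, 0.007, -0.113], [0.113, -0.004, 0.994], [0.007, -1.0, -0.005]]
ft_force: [-2.7, -0.1, 17.3]
width: 0.384
```

```bash
python3 go.py .5931 -.1901 .088
```

```text
t 25.6333 pos [ 0.594 -0.19   0.088] yaw 0.11332298389301206 F [-2.666 -0.089 17.349] w 0.3844159095944585 q [ 0.642  0.701 -0.631  1.689  0.506  0.912 -0.079]
turn [0.005 0.013 0.007] shift cm now-axes [-0.072 -0.049 -0.04 ] target-axes [-0.072 -0.049 -0.041]
```

Request:
move_arm([
  [0,0,0,0,-0.05,0,3.4],
  [0,0,0,0,0,0,4],
  [0,0,0,0,0,0,5],
  [0,0,0,0,0,0,6.5],
  [0,0,0,0,0,0,8.5],
  [0,0,0,0,0,0,8.5],
  [0,0,0,0,0,0,8.5],
])

```text
time_s: 26.22
eef_pos: [0.5946, -0.1897, 0.089]
tcp_rot: [[0.994, 0.009, -0.113], [0.113, -0.005, 0.994], [0.009, -1.0, -0.006]]
ft_force: [0.2, 1.0, -0.2]
width: 0.994
```

Request:
move_arm([
  [0,0,0,0,-1.5,0,8.5],
  [0,0,0,0,-3,0,8.5],
  [0,0,0,0,-3,0,8.5],
  [0,0,0,0,-3,0,8.5],
  [0,0,0,0,-2,0,8.5],
  [0,0,0,0,-1,0,8.5],
  [0,0,0,0,0,0,8.5],
])

```text
time_s: 26.8
eef_pos: [0.5919, -0.1886, 0.2277]
tcp_rot: [[0.993, 0.005, -0.114], [0.114, -0.003, 0.993], [0.004, -1.0, -0.003]]
ft_force: [-0.3, -0.2, 0.0]
width: 0.998
```

```bash
python3 go.py .509 .2705 .22; python3 chk.py a8 red blue green
```

```text
t 26.8 pos [ 0.592 -0.189  0.228] yaw 0.11408829486695489 F [-0.254 -0.177  0.031] w 0.9983700347369246 q [ 0.685  0.566 -0.707  1.518  0.386  1.196  0.028]
turn [0.003 0.014 0.004] shift cm now-axes [-3.009  0.605 46.554] target-axes [-3.661  0.773 46.504]
side red [242 125  18  19 284] [250.338  133.6092] [ 0.5779 -0.0738  0.111 ]
side blue [245 107  13  15 114] [251.193  112.9561] [ 0.5891 -0.1354  0.111 ]
side green [247  88  15  15 160] [253.9125  94.5062] [ 0.5963 -0.1973  0.111 ]
side green [222 130  10  40 120] [226.1083 150.8833] [ 0.6094 -0.0203  0.111 ]
scene red [237 185  16  18 230] [244.187  193.3391] [ 0.5778 -0.0735  0.111 ]
scene blue [273 132  31  31 478] [289.251  144.8243] [0.5609 0.0901 0.111 ]
scene blue [218 205  18  19 229] [227.4716 214.9738] [ 0.5891 -0.1322  0.111 ]
scene green [287 119  30  30 427] [302.9251 131.3068] [0.5574 0.1439 0.111 ]
scene green [197 228  19  19 286] [206.1189 236.9371] [ 0.5937 -0.1924  0.111 ]
```

View pics/scene_a8.png

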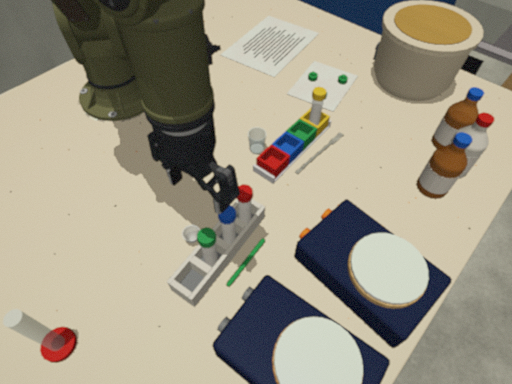

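Request:
move_arm([
  [0,0,0,-0.2,0,1.5,8.5],
  [0,0,0,-0.2,0,3.3,8.5],
  [0,0,0,-0.2,0,3.5,8.5],
  [0,0,0,-0.2,0,3.5,8.5],
  [0,0,0,-0.2,0,3.5,8.5],
  [0,0,0,-0.2,0,3.5,8.5],
  [0,0,0,-0.2,0,3.5,8.5],
  [0,0,0,-0.2,0,3.5,8.5],
  [0,0,0,-0.2,0,3.5,8.5],
  [0,0,0,-0.2,0,3,8.5],
  [0,0,0,0,0,1.5,8.5],
  [0,0,0,0,0,0,8.5],
])

```text
time_s: 27.9
eef_pos: [0.5135, 0.1635, 0.2034]
tcp_rot: [[0.993, -0.034, -0.113], [0.113, 0.001, 0.994], [-0.033, -0.999, 0.004]]
ft_force: [-0.2, 0.1, 0.0]
width: 0.995
```

```bash
python3 go.py .509 .2705 .22
```

```text
t 27.9 pos [0.513 0.164 0.203] yaw 0.11310673847856735 F [-0.16   0.137  0.05 ] w 0.9953706376708467 q [ 0.141  0.488 -0.742  1.738  0.345  1.086 -0.603]
turn [-0.004  0.013 -0.033] shift cm now-axes [ 0.706 -1.639 10.689] target-axes [ 0.622 -1.663 10.691]
```

Request:
move_arm([
  [0,0,-0.02,0.2,0,1.5,8.5],
  [0,0,-0.01,0.2,0,2.5,8.5],
  [0,0,0,0.2,0,2.8,8.5],
  [0,0,0,0.2,0,2.2,8.5],
  [0,0,0,0,0,1,8.5],
  [0,0,0,0,0,0,8.5],
  [0,0,0,0,0,0,8.5],
])

```text
time_s: 28.48
eef_pos: [0.5026, 0.2634, 0.1934]
tcp_rot: [[0.993, -0.019, -0.114], [0.114, -0.005, 0.993], [-0.019, -1.0, -0.003]]
ft_force: [0.1, -0.1, -0.7]
width: 0.999
```

```bash
python3 go.py .509 .2705 .14
```

```text
t 28.4833 pos [0.503 0.263 0.193] yaw 0.11453956429720687 F [ 0.102 -0.109 -0.704] w 0.9987070012244115 q [-0.065  0.531 -0.724  1.691  0.379  1.086 -0.792]
turn [ 0.003  0.015 -0.019] shift cm now-axes [0.824 5.325 0.645] target-axes [0.712 5.342 0.64 ]
```

Request:
move_arm([
  [0,0,-0.02,0.8,0,1.2,8.5],
  [0,0,0,0,0,0,8.5],
  [0,0,0,0,1.5,0,8.5],
  [0,0,0,0,2,0,8.5],
  [0,0,0,0,1,0,8.5],
  [0,0,0,0,0.4,0,8.5],
  [0,0,0,0,0,0,8.5],
])

```text
time_s: 29.07
eef_pos: [0.5109, 0.2625, 0.1407]
tcp_rot: [[0.995, -0.002, -0.103], [0.103, -0.012, 0.995], [-0.003, -1.0, -0.012]]
ft_force: [0.1, -0.1, 0.1]
width: 0.996
```

```bash
python3 go.py .509 .2705 .095
```

```text
t 29.0667 pos [0.511 0.262 0.141] yaw 0.10289101545261828 F [ 0.107 -0.08   0.086] w 0.9964340624136634 q [-0.096  0.587 -0.682  1.752  0.446  0.972 -0.854]
turn [ 0.012  0.003 -0.003] shift cm now-axes [-0.096  4.556  0.871] target-axes [-0.113  4.566  0.817]
```

Request:
move_arm([
  [0.01,0,0,-0.1,0,0.9,8.5],
  [0,0,0,0,0,0,8.5],
  [0,0,0,0,0,0,8.5],
  [0,0,0,0,1,0,8.5],
  [0,0,0,0,1,0,8.5],
  [0,0,0,0,0.7,0,8.5],
  [0,0,0,0,0,0,8.5],
])

```text
time_s: 29.65
eef_pos: [0.5103, 0.2717, 0.1138]
tcp_rot: [[0.995, 0.0, -0.101], [0.101, 0.0, 0.995], [0.0, -1.0, 0.0]]
ft_force: [-0.8, -0.1, 0.4]
width: 0.991
```

```bash
python3 go.py .509 .2705 .095
```

```text
t 29.65 pos [0.51  0.272 0.114] yaw 0.10105575824992483 F [-0.771 -0.127  0.425] w 0.9913656260650424 q [-0.117  0.619 -0.665  1.78   0.472  0.907 -0.888]
turn [-0.     0.001  0.   ] shift cm now-axes [-0.139  1.884 -0.108] target-axes [-0.139  1.884 -0.107]
```

Request:
move_arm([
  [0,0,0,-0.1,0.8,-0.1,8.5],
  [0,0,0,0,0.8,0,8.5],
  [0,0,0,0,0.1,0,8.5],
  [0,0,0,0,0,0,7],
  [0,0,0,0,0,0,5],
  [0,0,0,0,0,0,4],
  [0,0,0,0,0,0,2.5],
  [0,0,0,0,0,0,2.5],
  [0,0,0,0,0,0,2.5],
  [0,0,0,0,0,0,2.5],
])

```text
time_s: 30.48
eef_pos: [0.509, 0.2707, 0.0945]
tcp_rot: [[0.995, -0.0, -0.102], [0.102, 0.0, 0.995], [-0.0, -1.0, 0.0]]
ft_force: [0.9, -0.3, -0.9]
width: 0.385
```

Request:
move_arm([
  [0,0,0,0,-1,0,2.5],
  [0,0,0,0,-2.5,0,2.5],
  [0,0,0,0,-2.5,0,2.5],
  [0,0,0,0,-2.5,0,2.5],
  [0,0,0,0,-2.5,0,2.5],
  [0,0,0,0,-2.5,0,2.5],
  [0,0,0,0,-2.5,0,2.5],
  [0,0,0,0,-1.2,0,2.5],
  [0,0,0,0,-0.6,0,2.5],
  [0,0,0,0,0,0,2.5],
])

```text
time_s: 31.32
eef_pos: [0.5066, 0.2708, 0.2867]
tcp_rot: [[0.995, -0.002, -0.105], [0.105, 0.001, 0.995], [-0.002, -1.0, 0.001]]
ft_force: [-0.1, 0.2, -1.6]
width: 0.383
```

```bash
python3 go.py .6018 -.2495 .27; python3 chk.py a9 yellow
```

```text
t 31.3167 pos [0.507 0.271 0.287] yaw 0.10487112406577336 F [-0.059  0.189 -1.582] w 0.382597047110683 q [-0.054  0.456 -0.756  1.538  0.319  1.276 -0.747]
turn [-0.001  0.005 -0.002] shift cm now-axes [  4.02    1.592 -52.743] target-axes [  4.273   1.669 -52.72 ]
scene yellow [299 106  32  31 462] [315.8939 118.4935] [0.5539 0.1981 0.111 ]
```

View pics/side_a9.png

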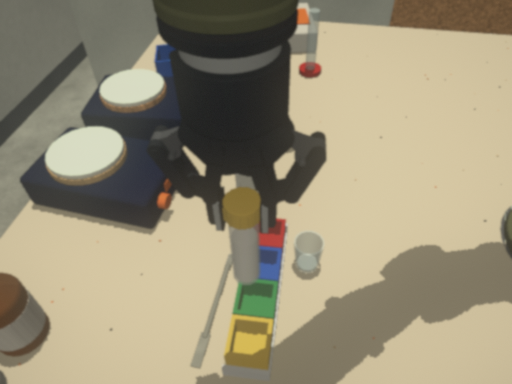

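Request:
move_arm([
  [0,0,0,0.2,0,-1.2,2.5],
  [0,0,0,0.3,0,-2.5,2.5],
  [0,0,0,0.3,0,-3,2.5],
  [0,0,0,0.3,0,-3,2.5],
  [0,0,0,0.3,0,-3,2.5],
  [0,0,0,0.3,0,-3,2.5],
  [0,0,0,0.3,0,-3,2.5],
  [0,0,0,0.3,0,-3,2.5],
  [0,0,0,0.3,0,-3,2.5],
  [0,0,0,0.3,0,-3,2.5],
  [0,0,0,0.2,-0.1,-2,2.5],
  [0,0,0,0.1,-0.1,-1,2.5],
])

```text
time_s: 32.42
eef_pos: [0.5655, -0.056, 0.2692]
tcp_rot: [[0.993, -0.034, -0.11], [0.109, -0.006, 0.994], [-0.034, -0.999, -0.002]]
ft_force: [-0.8, 0.5, -0.3]
width: 0.386
```

```bash
python3 go.py .6018 -.2495 .27
```

```text
t 32.4167 pos [ 0.565 -0.056  0.269] yaw 0.10967434847930356 F [-0.793  0.522 -0.252] w 0.3864844899579293 q [ 0.503  0.47  -0.716  1.556  0.317  1.27  -0.155]
turn [ 0.002  0.01  -0.034] shift cm now-axes [  1.49   -0.092 -19.627] target-axes [  1.684  -0.081 -19.612]
```

Request:
move_arm([
  [0,0,-0.02,0.1,-0.2,-1.2,2.5],
  [0,0,-0.01,0.2,-0.2,-2.5,2.5],
  [0,0,0,0.2,0,-3,2.5],
  [0,0,0,0.2,0,-3,2.5],
  [0,0,0,0.2,0,-3,2.5],
  [0,0,0,0.2,0,-3,2.5],
  [0,0,0,0.2,0,-2,2.5],
  [0,0,0,0.1,0,-1,2.5],
  [0,0,0,0,0,0,2.5],
  [0,0,0,0,0,0,2.5],
])

```text
time_s: 33.25
eef_pos: [0.5948, -0.2514, 0.2621]
tcp_rot: [[0.994, -0.021, -0.11], [0.11, 0.004, 0.994], [-0.02, -1.0, 0.006]]
ft_force: [0.1, 0.1, -1.0]
width: 0.387
```

```bash
python3 go.py .6018 -.2495 .16
```

```text
t 33.25 pos [ 0.595 -0.251  0.262] yaw 0.11040418379046488 F [ 0.137  0.105 -0.959] w 0.38748257049183144 q [ 0.732  0.59  -0.679  1.363  0.366  1.336  0.155]
turn [-0.006  0.01  -0.02 ] shift cm now-axes [ 0.922 10.195  0.043] target-axes [ 0.716 10.211  0.115]
```

Request:
move_arm([
  [-0.01,0,-0.02,0.8,0,-1,2.5],
  [0,0,0,0,0,0,2.5],
  [0,0,0,0,0,0,2.5],
  [0,0,0,0,1.5,0,2.5],
  [0,0,0,0,2,0,2.5],
  [0,0,0,0,2,0,2.5],
  [0,0,0,0,2,0,2.5],
  [0,0,0,0,0.8,0,2.5],
  [0,0,0,0,0.4,0,2.5],
  [0,0,0,0,0,0,2.5],
])

```text
time_s: 34.08
eef_pos: [0.6081, -0.2474, 0.1763]
tcp_rot: [[0.992, 0.009, -0.127], [0.127, -0.002, 0.992], [0.009, -1.0, -0.003]]
ft_force: [-0.5, 0.4, -0.3]
width: 0.384
```

```bash
python3 go.py .6018 -.2495 .088
```

```text
t 34.0833 pos [ 0.608 -0.247  0.176] yaw 0.1278129294302523 F [-0.498  0.412 -0.35 ] w 0.38408770129331243 q [ 0.719  0.654 -0.658  1.495  0.425  1.128  0.109]
turn [0.003 0.028 0.009] shift cm now-axes [-0.729  8.825 -0.102] target-axes [-0.645  8.831 -0.149]
```

Request:
move_arm([
  [0,0.01,0.01,-0.7,0,-0.3,2.5],
  [0,0,0,0,0,0,2.5],
  [0,0,0,0,0,0,2.5],
  [0,0,0,0,1,0,2.5],
  [0,0,0,0,1.2,0,2.5],
  [0,0,0,0,0.6,0,2.5],
  [0,0,0,0,0,0,2.5],
])

```text
time_s: 34.67
eef_pos: [0.6032, -0.2517, 0.1506]
tcp_rot: [[0.993, 0.005, -0.116], [0.116, -0.006, 0.993], [0.005, -1.0, -0.007]]
ft_force: [0.2, 0.5, -0.4]
width: 0.384
```

```bash
python3 go.py .6018 -.2495 .088
```

```text
t 34.6667 pos [ 0.603 -0.252  0.151] yaw 0.11665121815038636 F [ 0.246  0.498 -0.425] w 0.3844520221023837 q [ 0.719  0.673 -0.643  1.534  0.444  1.077  0.087]
turn [0.007 0.017 0.005] shift cm now-axes [-0.145  6.262  0.281] target-axes [-0.119  6.264  0.237]
```

Request:
move_arm([
  [0,0.01,0,-0.1,0,0.2,2.5],
  [0,0,0,0,0,0,2.5],
  [0,0,0,0,0.8,0,2.5],
  [0,0,0,0,1,0,2.5],
  [0,0,0,0,1,0,2.5],
  [0,0,0,0,1,0,2.5],
  [0,0,0,0,0.5,0,2.5],
  [0,0,0,0,0,0,2.5],
])

```text
time_s: 35.33
eef_pos: [0.6015, -0.2496, 0.1016]
tcp_rot: [[0.994, 0.004, -0.106], [0.106, -0.005, 0.994], [0.003, -1.0, -0.005]]
ft_force: [0.1, -0.8, 0.2]
width: 0.385
```

```bash
python3 go.py .6018 -.2495 .088
```

```text
t 35.3333 pos [ 0.602 -0.25   0.102] yaw 0.10573297878214677 F [ 0.119 -0.777  0.221] w 0.3849317569908022 q [ 0.704  0.718 -0.615  1.592  0.479  0.981  0.041]
turn [0.005 0.006 0.003] shift cm now-axes [0.026 1.358 0.018] target-axes [0.03  1.357 0.011]
```

Request:
move_arm([
  [0,0,0,0,0.5,0,2.5],
  [0,0,0,0,0.4,0,2.5],
  [0,0,0,0,0.2,0,2.5],
  [0,0,0,0,0.15,0,2.5],
])

```text
time_s: 35.67
eef_pos: [0.6019, -0.2497, 0.0879]
tcp_rot: [[0.994, 0.004, -0.105], [0.106, -0.005, 0.994], [0.003, -1.0, -0.005]]
ft_force: [-1.5, -1.9, 14.0]
width: 0.385
```

```bash
python3 go.py .6018 -.2495 .088
```

```text
t 35.6667 pos [ 0.602 -0.25   0.088] yaw 0.1057027827916144 F [-1.469 -1.872 14.048] w 0.3854890468071115 q [ 0.699  0.733 -0.607  1.604  0.491  0.956  0.031]
turn [0.005 0.006 0.003] shift cm now-axes [-0.009 -0.007  0.025] target-axes [-0.01  -0.007  0.025]
```

Contact at floor; release, rise, then shift aside a little for a clear view.

Request:
move_arm([
  [0,0,0,0,-0.05,0,3.4],
  [0,0,0,0,0,0,4],
  [0,0,0,0,0,0,5],
  [0,0,0,0,0,0,6.5],
  [0,0,0,0,0,0,8.5],
  [0,0,0,0,0,0,8.5],
  [0,0,0,0,0,0,8.5],
])

```text
time_s: 36.25
eef_pos: [0.6031, -0.25, 0.09]
tcp_rot: [[0.994, 0.007, -0.105], [0.105, -0.006, 0.994], [0.006, -1.0, -0.007]]
ft_force: [-0.0, 0.6, 0.6]
width: 0.998
```

Request:
move_arm([
  [0,0,0,0,-1.5,0,8.5],
  [0,0,0,0,-3,0,8.5],
  [0,0,0,0,-3,0,8.5],
  [0,0,0,0,-3,0,8.5],
  [0,0,0,0,-3,0,8.5],
  [0,0,0,-1.5,-1,-1,8.5],
  [0,0,0,-3,-1,-2,8.5],
  [0,0,0,-3,0,-2,8.5],
  [0,0,0,-3,0,-2,8.5],
  [0,0,0,-1,0,-1,8.5],
  [0,0,0,0,0,0,8.5],
  [0,0,0,0,0,0,8.5],
])

```text
time_s: 37.25
eef_pos: [0.4931, -0.3414, 0.2521]
tcp_rot: [[0.994, 0.007, -0.111], [0.111, -0.005, 0.994], [0.006, -1.0, -0.006]]
ft_force: [0.4, 0.5, 0.3]
width: 0.996
```

```bash
python3 go.py .6018 -.2495 .088; python3 chk.py end red blue green yellow
python3 - <<'E'
import cv2
a=cv2.imread('pics/scene_end.png')[160:310,140:340];b=cv2.imread('pics/side_end.png')[50:200,180:380]
cv2.imwrite('pics/end.png',cv2.resize(cv2.vconcat([a,b]),None,fx=2,fy=2,interpolation=2))
import numpy as np
for p in [(.578,-.0737),(.588,-.133),(.5945,-.194)]:
    d=np.array(p)-[.5888,-.1604];c,s=np.cos(.145),np.sin(.145);print(d@[c,s],d@[-s,c])
E
```

```text
t 37.25 pos [ 0.493 -0.341  0.252] yaw 0.11112361186601155 F [0.359 0.503 0.305] w 0.9961278582443017 q [ 0.994  0.507 -0.699  1.541  0.343  1.21   0.348]
turn [0.006 0.011 0.006] shift cm now-axes [11.722 16.442  8.015] target-axes [11.737 16.412  8.055]
side red [241 124  19  20 297] [250.3636 132.9865] [ 0.5782 -0.0756  0.111 ]
side blue [244 105  17  16 172] [251.7791 111.5058] [ 0.5889 -0.1401  0.111 ]
side green [247  88  15  15 177] [253.904  94.565] [ 0.5963 -0.1971  0.111 ]
side green [222 130  10  40 126] [226.2937 150.0556] [ 0.6096 -0.0225  0.111 ]
side yellow [247  71  18  17 239] [255.6527  78.7573] [ 0.6044 -0.2556  0.111 ]
scene red [236 185  16  18 241] [243.834 193.332] [ 0.5773 -0.0739  0.111 ]
scene blue [273 132  31  31 478] [289.2845 144.7824] [0.5609 0.0903 0.111 ]
scene blue [219 205  17  19 263] [226.7795 213.9582] [ 0.5865 -0.1314  0.111 ]
scene green [287 119  30  30 428] [302.8832 131.3271] [0.5574 0.1438 0.111 ]
scene green [197 228  19  20 284] [206.1338 237.2183] [ 0.5942 -0.1928  0.111 ]
scene yellow [299 107  31  30 439] [315.9294 118.8474] [0.5547 0.1972 0.111 ]
scene yellow [174 251  21  23 368] [184.1875 261.6114] [ 0.6011 -0.2521  0.111 ]
0.0018408298724807426 0.0873506802800103
0.003167487849370482 0.02722805576467202
0.0007852380251989989 -0.03407100528666249
```

View pics/end.png

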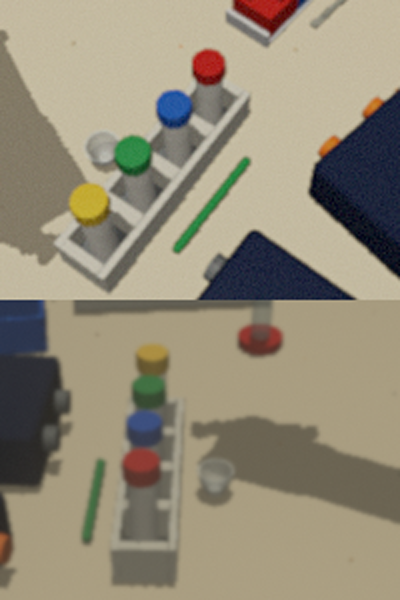

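```bash
python3 -c "
from cell import bot
print(bot.finish_job())"
```

```text
the job is handed in; nothing more can be done
None
```

I moved all four tubes into the white rack in reverse order and handed the job in at about 37 s of the 96 s allowed; no verdict is reported. From left to right as the robot sees it, the start order was yellow, green, blue, red. The white rack now holds red, blue, green, yellow.

**Placing:** I lowered each tube until the wrist force rose (12–17 N), at the height where its foot should meet the cell floor. I then opened the fingers and lifted clear.

**Last checks:**
- **Upright and released:** the final scene and side pictures show all four tubes standing in their cells. The gripper was open, well away from them, with no real force on the wrist.
- **Position:** the scene camera puts every cap within about 4 mm of its cell centre, against the 12 mm allowed.
- **Disagreement between cameras:** the side camera differs from the scene camera by up to about 9 mm along the row, most for blue. I put this down to the caps hiding one another in that view. On the side camera's figures alone, blue would be about 10 mm off centre, still inside the limit.
- **Not measured:** I did not measure the lean or the speed of the tubes as numbers; I judged both from the pictures.

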